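Charge the bench forge with charcoal from the chute

TASK

Get the forge ready to light: hold the catch pan up off the bench under the lip of the charcoal chute, push its spring gate open with the pan's front rim, and keep it there until every briquette on the chute has slid into the pan. Then put all the briquettes into the fire pot, and only when they are all in it push the blower's start button fully down and let it come back up. Leave the empty pan standing on the bright worn patch of the chute's base plate below the lip, its front end towards the chute, and do not disturb the other tools on the bench.

Things in the scene. Friction and masses are not known exactly. Their poses are not given: they have to be found in the camera images.
- pan: The catch pan: sheet steel, 4 mm thick, flat floor 128 mm long (x) and 150 mm wide (y), all four walls flared outwards at 45 degrees. Rim 30 mm high at the front (+x), rising along the sides to 48 mm at the rear (-x); mouth from x = -108 to +90 mm, 202 mm wide at the front, 238 mm at the rear. 0.30 kg. Origin: centre of the floor's underside; z up.
- pan_handle (a point): Middle of the pan's wooden handle bar, at x = -143, y = 0, z = 68 mm in the pan's frame. The bar runs along the pan's y: 104 mm long, 14 mm thick (x), 32 mm high (z 52 to 84 mm), 24 mm behind the rear rim and higher than it; thin arms join it to the pan 46 mm either side of the middle. Grip it firmly from above, fingers closing along the pan's x.
- briquette1: A black charcoal briquette, a block of 66 x 44 x 36 mm (its x, y, z), rounded edges, 0.06 kg. Origin at its centre. At the start 3 lie side by side on the chute against the gate, long side along the chute; 1 to 3 more (of briquette4 to 6) lie behind them, the rest are absent.
- briquette2: A briquette like briquette1.
- briquette3: A briquette like briquette1.
- briquette4: A briquette like briquette1; may be absent.
- briquette5: A briquette like briquette1; may be absent.
- briquette6: A briquette like briquette1; may be absent.
- chute: The charcoal chute (fixed, steel): open trough, 148 mm wide inside, 320 mm long, sloping down at 32 degrees towards its own -x, on a stand with a hopper at the top. Origin: on the bench plumb below the lip; x level, pointing up the chute. Base plate 4 mm thick, x -180 to +330, y -135 to +135 mm. The legs begin at x = +89 mm: the space below the lip is open.
- lip (a point): Middle of the trough floor's lower edge (the lip), 200 mm above the bench. Briquettes leave it at up to about 1 m/s and land within about 110 mm of it on the -x side when the pan's floor is about 110 mm lower.
- gate (a joint): Spring gate of the chute, rad: 0 shut (stop plate 20 mm proud of the trough floor at the lip), 0.36 fully open (plate below the floor; briquettes go from about 0.25). Pivot under the trough at x = +79, z = 214 mm in the chute's frame. Pushing the paddle along the chute's +x opens it; a spring shuts it. At 100 mm below the pivot the push is 2.5 N rising to 4.5 N over 36 mm.
- paddle (a point): Centre of the gate's push paddle, an upright steel plate 130 mm wide and 85 mm high below the lip: gate shut, its face is at x = 0 in the chute's frame, z 78 to 162 mm. Opening, its middle moves 34 mm along +x and 28 mm down and its top leans back over the pan's front rim. The stop plate's lower edge is 190 mm above the bench (gate shut), 160 mm (open).
- home (a point): Where the pan is to stand at the end: a point on top of the chute's base plate (4 mm above the bench), 75 mm in front of the lip (x = -75 mm in the chute's frame), the middle of a patch of 136 x 158 mm worn bright by the pan's floor. There the pan passes below the gate without touching it.
- forge: The bench forge (fixed): a square fire pot lined with firebrick, outside 240 x 240 mm and 80 mm high, inside 180 x 180 mm (along its x and y); an air pipe and a round blower (0.19 m high) stand on its +x side, and a grey switch box, 75 x 75 x 90 mm high, at x = 160, y = 118 mm. Origin: on the bench under the middle of the pot.
- pot (a point): Middle of the fire pot's inner floor, 20 mm above the bench, 60 mm below the rim.
- start (a joint): The blower's start button, in m: 0 up, 0.008 fully down. Spring button: fully down takes 6 N.
- start_top (a point): Centre of the top of the black start button (36 mm across) on the switch box; pressed straight down.
- hammer: Bystander, to be left alone: forging hammer, 300 mm long, lying on the bench (origin: middle, underside).
- flux_jar: Bystander, to be left alone: amber jar with steel lid, 68 mm across, 88 mm high.
- axe_head: Bystander, to be left alone: forged axe head, 130 mm long, 34 mm high.
- tongs: Bystander, to be left alone: black tongs, 350 mm long, lying flat.
- brush: Bystander, to be left alone: wire brush with wooden handle, 210 mm long.
- bar_stock: Bystander, to be left alone: round steel bar, 240 mm long, 26 mm thick.
Things that resemble listed ones, but are neither listed nor needed, are in the scene too. Leave any orange look-alike of the briquette2 alone. Leave any yellow look-alike of the briquette1 alone.

How it is judged:
On the way, in this order (a step that is already met when the one before it is completed fails the run):
1. the pan, held off the bench under the lip, begins to push the gate open (value of joint gate above 0.12 rad and height (world z) of pan above 0.03 m and horizontal distance between pan and lip below 0.13 m and angle between pan's own z axis and vertical below 0.35 rad), for 0.05 s.
2. every briquette is in the pan, held off the bench (x of briquette1 in the frame of pan between -0.108 and 0.108 m and y of briquette1 in the frame of pan between -0.118 and 0.118 m and z of briquette1 in the frame of pan between 0 and 0.125 m and x of briquette2 in the frame of pan between -0.108 and 0.108 m and y of briquette2 in the frame of pan between -0.118 and 0.118 m and z of briquette2 in the frame of pan between 0 and 0.125 m and x of briquette3 in the frame of pan between -0.108 and 0.108 m and y of briquette3 in the frame of pan between -0.118 and 0.118 m and z of briquette3 in the frame of pan between 0 and 0.125 m and x of briquette4 in the frame of pan between -0.108 and 0.108 m and y of briquette4 in the frame of pan between -0.118 and 0.118 m and z of briquette4 in the frame of pan between 0 and 0.125 m and x of briquette5 in the frame of pan between -0.108 and 0.108 m and y of briquette5 in the frame of pan between -0.118 and 0.118 m and z of briquette5 in the frame of pan between 0 and 0.125 m and x of briquette6 in the frame of pan between -0.108 and 0.108 m and y of briquette6 in the frame of pan between -0.118 and 0.118 m and z of briquette6 in the frame of pan between 0 and 0.125 m and height (world z) of pan above 0.03 m), for 0.2 s.
3. every briquette is in the fire pot (x of briquette1 in the frame of forge between -0.09 and 0.09 m and y of briquette1 in the frame of forge between -0.09 and 0.09 m and z of briquette1 in the frame of forge between 0.02 and 0.1 m and x of briquette2 in the frame of forge between -0.09 and 0.09 m and y of briquette2 in the frame of forge between -0.09 and 0.09 m and z of briquette2 in the frame of forge between 0.02 and 0.1 m and x of briquette3 in the frame of forge between -0.09 and 0.09 m and y of briquette3 in the frame of forge between -0.09 and 0.09 m and z of briquette3 in the frame of forge between 0.02 and 0.1 m and x of briquette4 in the frame of forge between -0.09 and 0.09 m and y of briquette4 in the frame of forge between -0.09 and 0.09 m and z of briquette4 in the frame of forge between 0.02 and 0.1 m and x of briquette5 in the frame of forge between -0.09 and 0.09 m and y of briquette5 in the frame of forge between -0.09 and 0.09 m and z of briquette5 in the frame of forge between 0.02 and 0.1 m and x of briquette6 in the frame of forge between -0.09 and 0.09 m and y of briquette6 in the frame of forge between -0.09 and 0.09 m and z of briquette6 in the frame of forge between 0.02 and 0.1 m), for 0.2 s.
4. the start button is pushed fully down (value of joint start above 0.007 m), for 0.05 s.
At the end, for the whole second after the job is handed in: All briquettes at rest in the fire pot (centre inside its 180 x 180 mm opening, at most 20 mm above the rim); button up, gate shut; pan flat on the base plate, centre within 40 mm of the patch's, within 17 degrees of the chute's direction, handle on the far side from the chute (all of step 3 and linear speed of each of briquette1, briquette2, briquette3, briquette4, briquette5, briquette6, pan below 0.02 m/s and value of joint start below 0.0015 m and value of joint gate below 0.05 rad and horizontal distance between pan and home below 0.04 m and height (world z) of pan below 0.015 m and angle between pan's own z axis and vertical below 0.06 rad and angle between the x axis of pan and the x axis of chute, either way round below 0.3 rad and x of pan_handle in the frame of chute below -0.1 m); the robot touches nothing.
It fails at once if the start button is pushed before every briquette is in the fire pot (value of joint start above 0.007 m and not ((x of briquette1 in the frame of forge between -0.09 and 0.09 m and y of briquette1 in the frame of forge between -0.09 and 0.09 m and z of briquette1 in the frame of forge between 0.02 and 0.1 m) and (x of briquette2 in the frame of forge between -0.09 and 0.09 m and y of briquette2 in the frame of forge between -0.09 and 0.09 m and z of briquette2 in the frame of forge between 0.02 and 0.1 m) and (x of briquette3 in the frame of forge between -0.09 and 0.09 m and y of briquette3 in the frame of forge between -0.09 and 0.09 m and z of briquette3 in the frame of forge between 0.02 and 0.1 m) and (x of briquette4 in the frame of forge between -0.09 and 0.09 m and y of briquette4 in the frame of forge between -0.09 and 0.09 m and z of briquette4 in the frame of forge between 0.02 and 0.1 m) and (x of briquette5 in the frame of forge between -0.09 and 0.09 m and y of briquette5 in the frame of forge between -0.09 and 0.09 m and z of briquette5 in the frame of forge between 0.02 and 0.1 m) and (x of briquette6 in the frame of forge between -0.09 and 0.09 m and y of briquette6 in the frame of forge between -0.09 and 0.09 m and z of briquette6 in the frame of forge between 0.02 and 0.1 m))).
It fails at once if a bystander (hammer, jar, axe head, tongs, brush or bar) is moved by more than 50 mm (distance of any of hammer, flux_jar, axe_head, tongs, brush, bar_stock from where it was at the start of the episode above 0.05 m).
Of briquette4, briquette5, briquette6 only 1 to 3 are there at a start; the rules pass over those that are not, and their reading is None.
At some moment in a run one of pan may be knocked a few centimetres aside while the robot is not near it.
It also fails if it takes over 210 s, if anything falls off the work surface, if the arm or the gripper's body presses on something with over 40 N, if the wrist force passes 120 N, or if a joint passes its speed limit or range.

ROBOT

A 6-joint arm with a two-finger parallel gripper is mounted at the origin on the work surface. World frame = base frame: x ahead of the robot, y to its left, z up, the work surface at z = 0. Lengths are in m, angles in rad, forces in N, time in s.
With the tool pointing down it reaches from about 0.25 to 0.775 m from the base axis. Payload 4 kg.
Tool frame: the origin (TCP) lies at the very end of the fingers, on their centre line; the grasp point (between the pads) lies 19 mm behind it; y points along the fingers, x is the direction in which the jaws open and shut, and the axes are right-handed (so a half turn about y gives the same grasp; the last joint's range is limited). The gripper opens to 94 mm and grips with 3 to 60 N. Pads are 16 mm wide; open, the fingers measure 119 mm over their backs; the gripper's body (75 mm by 177 mm) begins 78 mm behind the grasp point.
Start: joints at [-1.231, 0.087, 1.371, -0, 1.684, -0.103], TCP at [0.236, -0.497, 0.206] pointing down, gripper open.
Joint ranges: [-3.1, 3.1], [-0.76, 2.03], [0.27, 2.55], [-1.08, 4.22], [0.17, 2.65], [-2.57, 2.57]. Speed limits (rad/s): [2.79, 2.79, 3.14, 3.14, 3.14, 3.14].

INTERFACE

Orientations are given as [roll, pitch, yaw] about the fixed x, y, z axes, in that order (R = Rz(yaw) Ry(pitch) Rx(roll)).
In Python, from bench import robot gives the robot as it stands.
- The arm moves only by the shell command python3 -m handwheel 'ROWS' [OPENING]. ROWS is JSON, a list of rows, each an object with "delta_pos": the shift along the tool's x, y, z in mm, a list of three; "yaw": the turn about the tool's y in rad. A call has 1 to 12 rows; each row is the pose to reach, as a shift and turn from the pose commanded when the call began, along the tool's axes at that moment; what a row does not reach only later rows make up. A row lasts 1/10 s, in which the tool goes at most 50 mm and 8.59 degrees, less where a joint would pass 70% of its speed; a pose out of reach is approached as far as the arm can. A call with a gripper value outside its range is refused whole. OPENING is the closure in counts, from 0 (fully open) to 255 (shut), set as the call begins (- or left out, the last holds). The fingers move at their own pace and stop on an object; the grip force is fixed at half the most. Time passes only in rows, so rows that repeat a pose let the fingers close. It gives the time, the measured TCP pose, the force and the opening at its end, in the units of the state.
- robot.get_obs(): the state, without advancing time (a new reading comes with each control period).
- robot.snapshot(name): name is "side" or "top" or "wrist"; returns a dict with "image" (480x640x3 uint8, red, green, blue), "fx", "fy", "cx", "cy" (pixels), "rvec" (rotation vector, rad) and "tvec" (3), from world to camera coordinates, as OpenCV has them. Camera axes: x right, y down, z forward; pixel columns grow to the right and rows downward; lengths in m; the calibration is good to about 2 mm. A picture is of the moment at which its call begins. There is no depth.
- robot.close_job(): hands the job in, once; it reports no verdict.
The state is a dict: "time": time; "joint_positions": joint angles; "qvel": joint speeds; "joint_torque": joint torques, N m; "tool_pos": TCP position; "ee_rot": TCP orientation; "wrist_force": force on the tool from outside, world axes, zero at the start; "wrist_torque": the same for the moment, N m; "width": finger opening in m.
Only numpy, scipy, OpenCV 4.12 (cv2) and the standard library are available. Lean on these libraries where they do the work, as an engineer would, in place of code of your own. Each camera call takes 0.05 s, during which the arm holds its last target.

## Working session

There is one attempt and no reset: what is moved stays moved. The work goes in short steps, Python scripts to look and compute and a shell command to move; the robot and the scene stay as the last step left them, time stands still between calls to the robot, and variables do not carry over. Pictures are saved under pics/ and viewed, and the job is handed in when it is done.

```bash
ls; mkdir -p pics
python3 - <<'E'
from bench import robot
import cv2
o=robot.get_obs(); print(o)
for n in ("side","top","wrist"):
    s=robot.snapshot(n); cv2.imwrite(f"pics/{n}0.png",s["image"][:,:,::-1]); print(n,s["fx"],s["cx"],s["cy"],s["rvec"],s["tvec"])
E
```

```text
pics
{'time': 0.0, 'joint_positions': array([-1.23110764e+00,  8.79677976e-02,  1.37222937e+00, -1.16409431e-05,
        1.68361242e+00, -1.03099585e-01]), 'qvel': array([-0.00111106,  0.00089681,  0.0003625 , -0.00196739,  0.00043185,
        0.00087678]), 'joint_torque': array([ 3.78036329e-04, -3.40188360e+01, -3.02423215e+01,  7.18441070e-02,
        3.29961022e-02, -1.64712187e-04]), 'tool_pos': array([ 0.23546233, -0.49644323,  0.20430983]), 'ee_rot': array([-1.57057968,  0.00220635, -1.12800911]), 'wrist_force': array([ 0.03152432,  1.17380094, -0.49217046]), 'wrist_torque': array([-0.00454626,  0.01571072,  0.01283208]), 'width': 0.0946355760754399}
side 541.0346853728933 321.50029731508897 235.20566273393266 [ 1.12374378 -2.21756505  1.13379659] [0.26674136 0.42647442 1.17789968]
top 533.218738143426 323.24803788465243 235.53754875137383 [ 2.11931233 -2.18428464  0.10011958] [-0.01701235  0.52576179  1.48891981]
wrist 426.6110366118074 312.19808813649934 238.61057151228545 [-2.45012493  1.55041916  0.21934261] [-0.5483624  -0.02917187  0.3915075 ]
```

View pics/side0.png

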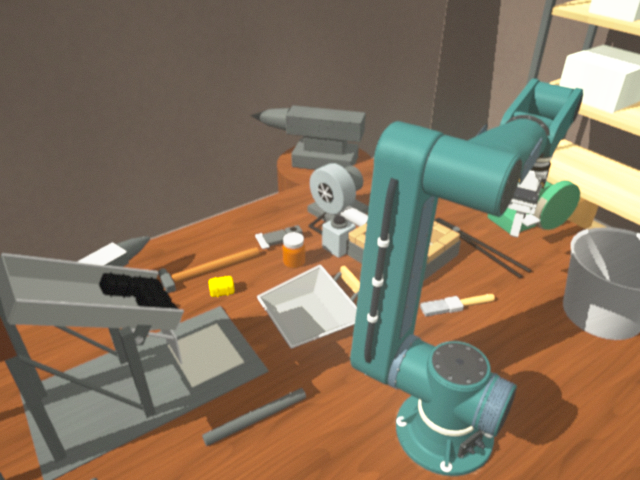

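View pics/top0.png

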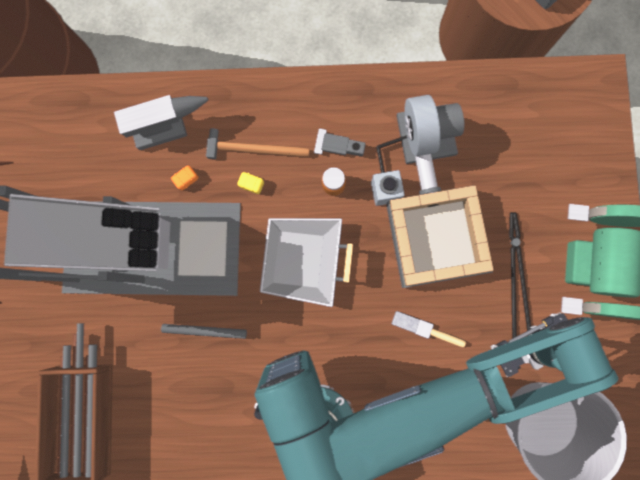

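View pics/wrist0.png

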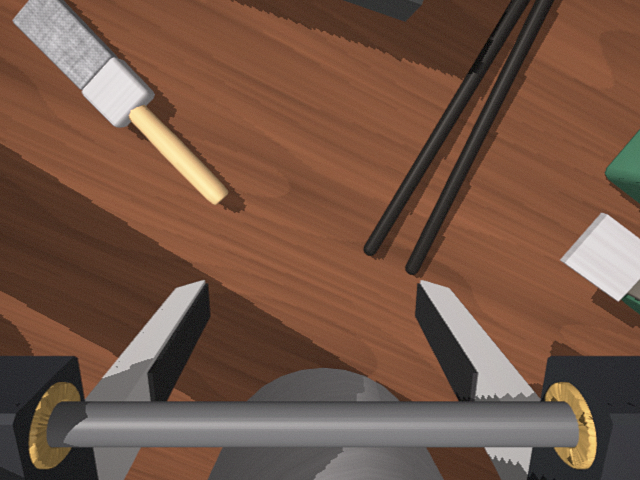

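```bash
cat > h.py <<'E'
import numpy as np, cv2
from bench import robot
def cam(n):
    return robot.snapshot(n)
def KP(s):
    K=np.array([[s["fx"],0,s["cx"]],[0,s["fy"],s["cy"]],[0,0,1.]])
    R=cv2.Rodrigues(np.array(s["rvec"],float))[0]; return K,R,np.array(s["tvec"],float)
def p2w(s,u,v,z):
    K,R,t=KP(s); d=R.T@np.linalg.solve(K,[u,v,1.]); c=-R.T@t
    return c+d*(z-c[2])/d[2]
def proj(s,P):
    K,R,t=KP(s); q=(K@(R@np.atleast_2d(P).T+t[:,None])); return (q[:2]/q[2]).T
def crop(s,x0,y0,w,h,f,name,pts=None):
    im=s["image"][:,:,::-1][y0:y0+h,x0:x0+w]
    im=cv2.resize(np.ascontiguousarray(im),None,fx=f,fy=f,interpolation=cv2.INTER_CUBIC)
    if pts is not None:
        for u,v in pts: cv2.circle(im,(int((u-x0+.5)*f),int((v-y0+.5)*f)),3,(0,0,255),1)
    cv2.imwrite("pics/"+name,im)
E
python3 - <<'E'
from h import *
s=cam("top")
crop(s,240,200,130,120,6,"t1.png")
crop(s,0,180,260,130,3,"t2.png")
crop(s,360,80,150,220,2.7,"t3.png")
K,R,t=KP(s); print(R, -R.T@t)
E
```

```text
[[-0.02883717 -0.99930898 -0.0234516 ]
 [-0.99297339  0.03133236 -0.11411456]
 [ 0.1147705   0.01999607 -0.99319076]] [ 0.35069281 -0.0632465   1.53837951]
```

View pics/t1.png

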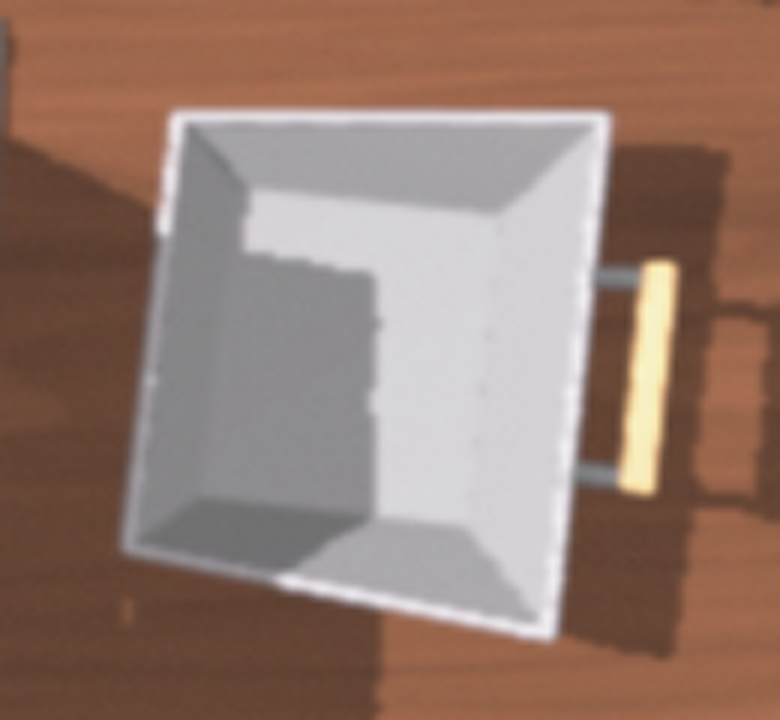

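View pics/t2.png

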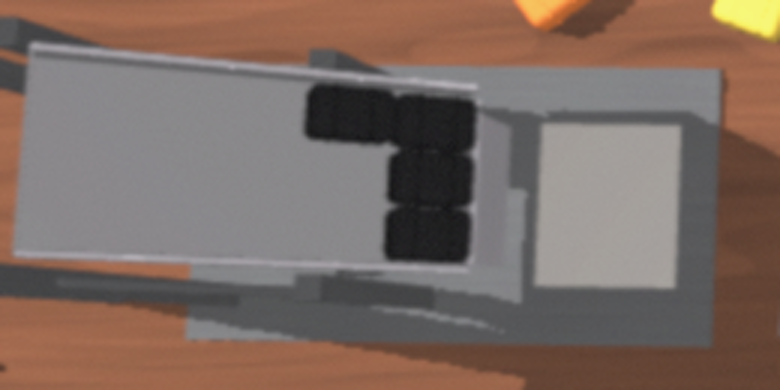

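View pics/t3.png

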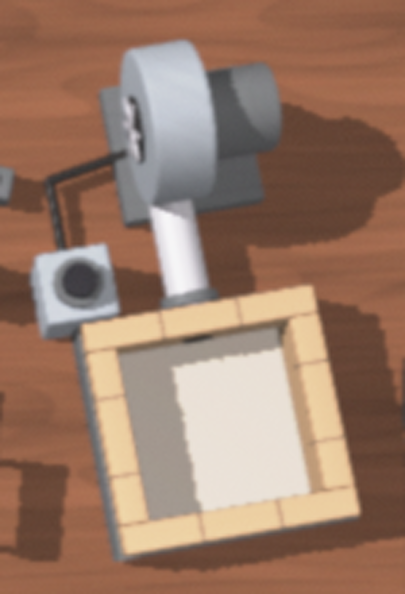

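```bash
cat >> h.py <<'E'
from scipy.optimize import least_squares
def fit(s,obj,pix,x0):
    obj=np.array(obj,float)/1000; pix=np.array(pix,float)
    def P(x):
        c,si=np.cos(x[2]),np.sin(x[2]); return np.c_[x[0]+c*obj[:,0]-si*obj[:,1],x[1]+si*obj[:,0]+c*obj[:,1],obj[:,2]]
    r=least_squares(lambda x:(proj(s,P(x))-pix).ravel(),x0)
    return r.x, r.fun.reshape(-1,2).round(1)
E
python3 - <<'E'
from h import *
s=cam("top")
f=lambda L,k,x0,y0:[(u/k-.5+x0,v/k-.5+y0) for u,v in L]
pp=f([(178,115),(128,550),(608,115),(553,635),(661,262),(637,492)],6,240,200)
print("pan",fit(s,[(90,-101,30),(90,101,30),(-108,-119,48),(-108,119,48),(-143,-52,84),(-143,52,84)],pp,[.4,0,1.57]))
cp=f([(720,70),(711,346),(187,340),(541,124),(681,124),(676,288),(535,287)],3,0,180)
print("chute",fit(s,[(-180,-135,4),(-180,135,4),(330,135,4),(-7,-79,4),(-143,-79,4),(-143,79,4),(-7,79,4)],cp,[.4,.3,1.57]))
fp=f([(84,325),(313,287),(358,515),(123,553)],2.7,360,80)
print("forge",fit(s,[(120,120,80),(120,-120,80),(-120,-120,80),(-120,120,80)],fp,[.4,-.3,0]))
b=f([(80,281)],2.7,360,80)[0]; print("btn",p2w(s,*b,.1))
E
```

```text
pan (array([0.46292351, 0.04254381, 1.43531628]), array([[ 0.9,  1.1],
       [ 0.8, -0.9],
       [-1.3,  1.1],
       [-1. , -1. ],
       [ 0.2,  0.1],
       [ 0.3, -0.3]]))
chute (array([0.50594403, 0.39511482, 1.53002614]), array([[ 0.1, -0.5],
       [ 0.3,  0.3],
       [-0.4,  0.2],
       [ 0.3, -0. ],
       [-0.1,  0.4],
       [-0.2, -0.1],
       [-0. , -0.3]]))
forge (array([ 0.5115658 , -0.3557072 ,  0.12931683]), array([[-0.7, -0.9],
       [ 0.2, -0.6],
       [ 0.4,  0.7],
       [ 0.1,  0.7]]))
btn [ 0.65440566 -0.21881053  0.1       ]
```

Candidates for briquettes: black on the chute (118,218), (143,221), (143,240) and (143,257), so four in all. The orange one at (184,177) and the yellow one at (250,183) are look-alikes to leave. The only catch pan is at (300,260), with its wooden handle at (348,262). The close crop confirmed flared sheet walls, and the pose fit has residuals of about 1 px.

```bash
cat >> h.py <<'E'
def pose():
    o=robot.get_obs(); return np.array(o["tool_pos"]),o["ee_rot"][2],o
def togo(x,y,z,yaw):
    p,w,o=pose(); d=np.array([x,y,z])-p
    c,s=np.cos(w),np.sin(w)
    dy=(yaw-w+np.pi)%(2*np.pi)-np.pi
    print("delta mm",np.round([1000*(c*d[0]+s*d[1]),-1000*d[2],1000*(-s*d[0]+c*d[1])],1),"yaw",round(-dy,3),"| now",p.round(4),round(w,3),"rot",np.round(o["ee_rot"],3),"w",round(o["width"],4),"F",o["wrist_force"].round(1),"t",round(o["time"],2),"q",o["joint_positions"].round(2))
pan=np.array([.4629,.0425,1.4353]); chute=np.array([.5059,.3951,1.5300]); forge=np.array([.5116,-.3557,.1293])
def at(f,x,y):
    c,s=np.cos(f[2]),np.sin(f[2]); return np.array([f[0]+c*x-s*y,f[1]+s*x+c*y])
E
python3 -c "
from h import *
x,y=at(pan,-.143,0); print(x,y); togo(x,y,.17,pan[2]-np.pi)"
```

```text
0.44358325894332634 -0.09918932039836106
delta mm [-270.1   34.9  358.3] yaw 0.578 | now [ 0.2356 -0.4967  0.2049] -1.128 rot [-1.571e+00  1.000e-03 -1.128e+00] w 0.0937 F [ 0.1  0.3 -0.1] t 0.25 q [-1.23  0.09  1.37  0.    1.68 -0.1 ]
```

```bash
python3 -m handwheel '[{"delta_pos":[-270,35,358],"yaw":0.578},{"delta_pos":[-270,35,358],"yaw":0.578},{"delta_pos":[-270,35,358],"yaw":0.578},{"delta_pos":[-270,35,358],"yaw":0.578},{"delta_pos":[-270,35,358],"yaw":0.578},{"delta_pos":[-270,35,358],"yaw":0.578},{"delta_pos":[-270,35,358],"yaw":0.578},{"delta_pos":[-270,35,358],"yaw":0.578},{"delta_pos":[-270,35,358],"yaw":0.578},{"delta_pos":[-270,35,358],"yaw":0.578},{"delta_pos":[-270,35,358],"yaw":0.578},{"delta_pos":[-270,35,358],"yaw":0.578}]' 0
python3 -c "
from h import *
x,y=at(pan,-.143,0); togo(x,y,.17,pan[2]-np.pi)
s=cam('wrist'); crop(s,0,0,640,480,1,'w1.png',proj(s,[[x,y,.084],[*at(pan,-.143,.052),.084],[*at(pan,-.143,-.052),.084]]))"
```

```text
time: 1.45
tool_pos: [0.4431, -0.1004, 0.1705]
ee_rot: [-1.571, -0.001, -1.706]
wrist_force: [0.3, 0.8, -0.3]
width: 0.0938
delta mm [-1.3  0.5  0.3] yaw -0.0 | now [ 0.4431 -0.1004  0.1705] -1.706 rot [-1.571e+00 -1.000e-03 -1.706e+00] w 0.0938 F [ 0.3  0.8 -0.3] t 1.45 q [-0.35 -0.12  1.64 -0.    1.62  1.36]
```

View pics/w1.png

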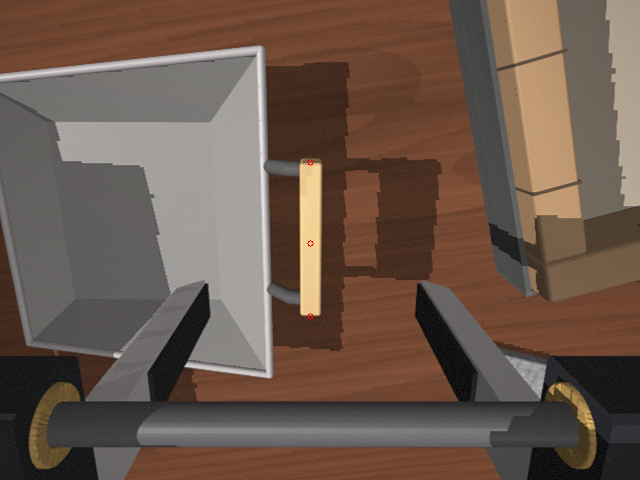

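```bash
python3 -m handwheel '[{"delta_pos":[-1,20,0],"yaw":0},{"delta_pos":[-1,20,0],"yaw":0},{"delta_pos":[-1,20,0],"yaw":0},{"delta_pos":[-1,20,0],"yaw":0},{"delta_pos":[-1,20,0],"yaw":0},{"delta_pos":[-1,50,0],"yaw":0},{"delta_pos":[-1,80,0],"yaw":0},{"delta_pos":[-1,105,0],"yaw":0},{"delta_pos":[-1,121,0],"yaw":0},{"delta_pos":[-1,121,0],"yaw":0},{"delta_pos":[-1,121,0],"yaw":0}]' 174
python3 -c "
from h import *
x,y=at(pan,-.143,0); togo(x,y,.049,pan[2]-np.pi)
s=cam('wrist'); crop(s,0,0,640,480,1,'w2.png')"
```

```text
time: 2.6
tool_pos: [0.444, -0.0989, 0.0502]
ee_rot: [-1.57, -0.0, -1.706]
wrist_force: [-0.2, 0.0, -0.7]
width: 0.0299
delta mm [ 0.4  1.2 -0.4] yaw 0.0 | now [ 0.444  -0.0989  0.0502] -1.706 rot [-1.57  -0.    -1.706] w 0.0299 F [-0.2  0.  -0.7] t 2.6 q [-0.34 -0.04  1.82 -0.    1.36  1.36]
```

View pics/w2.png

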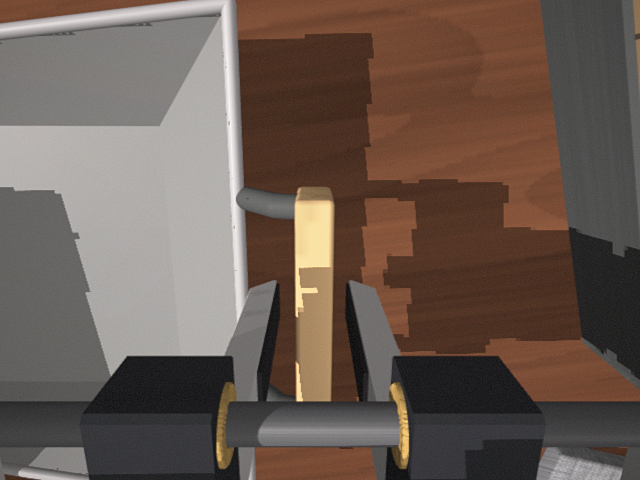

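The fingers straddle the bar, which runs down the middle at column 315. I'll close and lift a little.

```bash
python3 -m handwheel '[{"delta_pos":[0,0,0],"yaw":0},{"delta_pos":[0,0,0],"yaw":0},{"delta_pos":[0,0,0],"yaw":0},{"delta_pos":[0,0,0],"yaw":0},{"delta_pos":[0,0,0],"yaw":0},{"delta_pos":[0,0,0],"yaw":0}]' 255
python3 -m handwheel '[{"delta_pos":[0,-8,0],"yaw":0},{"delta_pos":[0,-18,0],"yaw":0},{"delta_pos":[0,-28,0],"yaw":0},{"delta_pos":[0,-38,0],"yaw":0},{"delta_pos":[0,-48,0],"yaw":0},{"delta_pos":[0,-58,0],"yaw":0},{"delta_pos":[0,-70,0],"yaw":0},{"delta_pos":[0,-80,0],"yaw":0},{"delta_pos":[0,-88,0],"yaw":0},{"delta_pos":[0,-88,0],"yaw":0}]' 255
python3 -c "
from h import *
x,y=at(pan,-.143,0); togo(x,y,.049,pan[2]-np.pi); print(robot.get_obs()['wrist_torque'])
s=cam('side'); crop(s,200,220,200,150,4,'s2.png')
s=cam('top'); crop(s,220,180,200,150,4,'t4.png')"
```

```text
time: 3.25
tool_pos: [0.4444, -0.0991, 0.0505]
ee_rot: [-1.569, -0.001, -1.706]
wrist_force: [-0.8, -1.1, 5.3]
width: 0.0139
time: 4.25
tool_pos: [0.4445, -0.099, 0.1392]
ee_rot: [-1.568, -0.001, -1.706]
wrist_force: [0.1, 0.0, -1.9]
width: 0.0141
delta mm [ 0.4 90.2 -0.9] yaw 0.0 | now [ 0.4445 -0.099   0.1392] -1.706 rot [-1.568e+00 -1.000e-03 -1.706e+00] w 0.0141 F [ 0.1  0.  -1.9] t 4.25 q [-0.34 -0.11  1.69 -0.    1.55  1.36]
[-0.33316049  0.05746001  0.06458443]
```

View pics/s2.png

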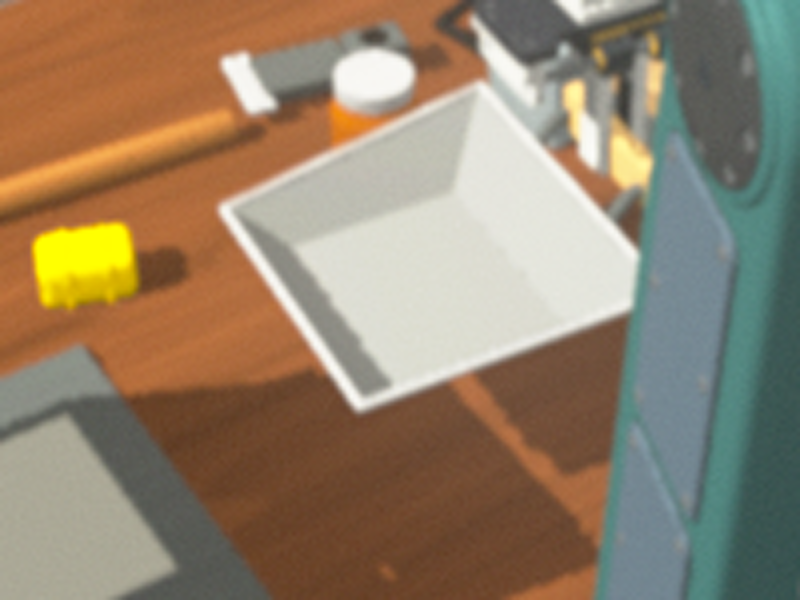

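View pics/t4.png

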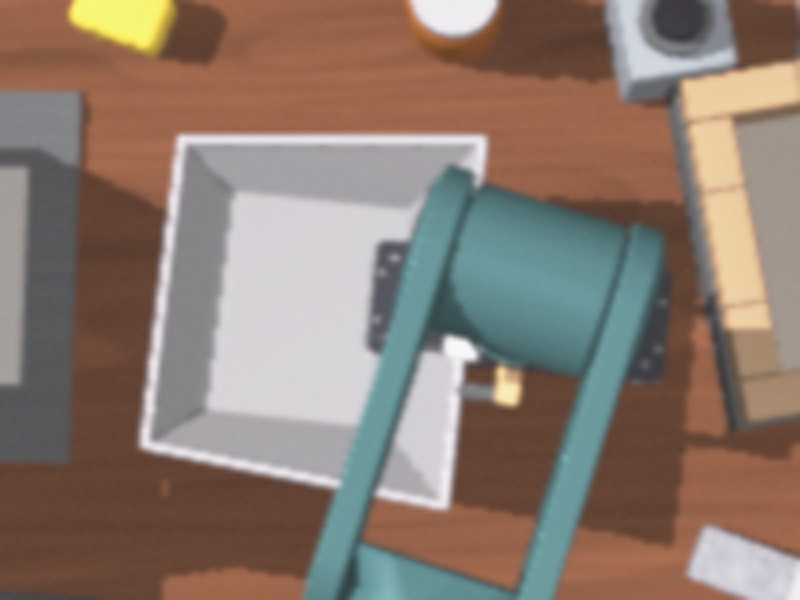

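```bash
cat >> h.py <<'E'
def fitpan(views,x0):  # views: list of (s,[(objmm,pix)]); x = x,y,z,yaw,pitch,roll
    from scipy.spatial.transform import Rotation as Ro
    def res(x):
        R=Ro.from_euler('ZYX',x[3:]).as_matrix(); out=[]
        for s,L in views:
            P=np.array([o for o,_ in L],float)/1000@R.T+x[:3]
            out.append((proj(s,P)-np.array([p for _,p in L])).ravel())
        return np.concatenate(out)
    r=least_squares(res,x0); return r.x.round(4),r.fun.reshape(-1,2).round(1)
FL,FR,RL,RR=(90,101,30),(90,-101,30),(-108,119,48),(-108,-119,48)
E
python3 - <<'E'
from h import *
a=cam("side");b=cam("top")
g=lambda u,v,x0,y0,k:(u/k-.5+x0,v/k-.5+y0)
V=[(a,[(FR,g(225,208,200,220,4)),(FL,g(360,405,200,220,4)),(RR,g(480,85,200,220,4))]),
(b,[(FR,g(180,138,220,180,4)),(FL,g(146,445,220,180,4)),(RL,g(447,503,220,180,4)),(RR,g(485,138,220,180,4))])]
print(fitpan(V,[.463,.043,.09,1.435,0,0]))
E
```

```text
(array([ 0.4644,  0.0443,  0.0911,  1.4389, -0.01  , -0.025 ]), array([[ 0.7, -0.6],
       [ 1. , -0.2],
       [ 0. ,  0.2],
       [ 0.6,  0.6],
       [ 0.6, -1. ],
       [-1.2, -0.7],
       [-1.6,  0.5]]))
```

```bash
python3 -c "
from h import *
x,y=at(chute,-.273,0); togo(x,y,.139,chute[2]-np.pi)"
```

```text
delta mm [-225.7   -2.3   21.4] yaw -0.094 | now [ 0.4431 -0.0985  0.1367] -1.706 rot [-1.572  0.    -1.706] w 0.0137 F [-0.7 -0.1 -2.5] t 4.45 q [-0.34 -0.1   1.7  -0.    1.55  1.36]
```

```bash
python3 -m handwheel '[{"delta_pos":[-15,-2,2],"yaw":-0.01},{"delta_pos":[-40,-2,4],"yaw":-0.02},{"delta_pos":[-65,-2,7],"yaw":-0.03},{"delta_pos":[-90,-2,9],"yaw":-0.04},{"delta_pos":[-115,-2,11],"yaw":-0.05},{"delta_pos":[-140,-2,14],"yaw":-0.06},{"delta_pos":[-165,-2,16],"yaw":-0.07},{"delta_pos":[-190,-2,18],"yaw":-0.08},{"delta_pos":[-210,-2,20],"yaw":-0.09},{"delta_pos":[-222,-2,21],"yaw":-0.094},{"delta_pos":[-226,-2,21],"yaw":-0.094},{"delta_pos":[-226,-2,21],"yaw":-0.094}]' 255
python3 -c "
from h import *
x,y=at(chute,-.199,0); togo(x,y,.139,chute[2]-np.pi)
s=cam('side'); crop(s,0,200,340,270,2.3,'s3.png')
s=cam('top'); crop(s,80,170,260,150,3,'t5.png')"
```

```text
time: 5.65
tool_pos: [0.4945, 0.1224, 0.1389]
ee_rot: [-1.572, -0.001, -1.612]
wrist_force: [0.7, 0.1, -3.2]
width: 0.0135
delta mm [-74.   -0.1   0.2] yaw -0.0 | now [0.4945 0.1224 0.1389] -1.612 rot [-1.572e+00 -1.000e-03 -1.612e+00] w 0.0135 F [ 0.7  0.1 -3.2] t 5.65 q [ 0.13  0.02  1.57 -0.    1.55  1.74]
```

View pics/s3.png

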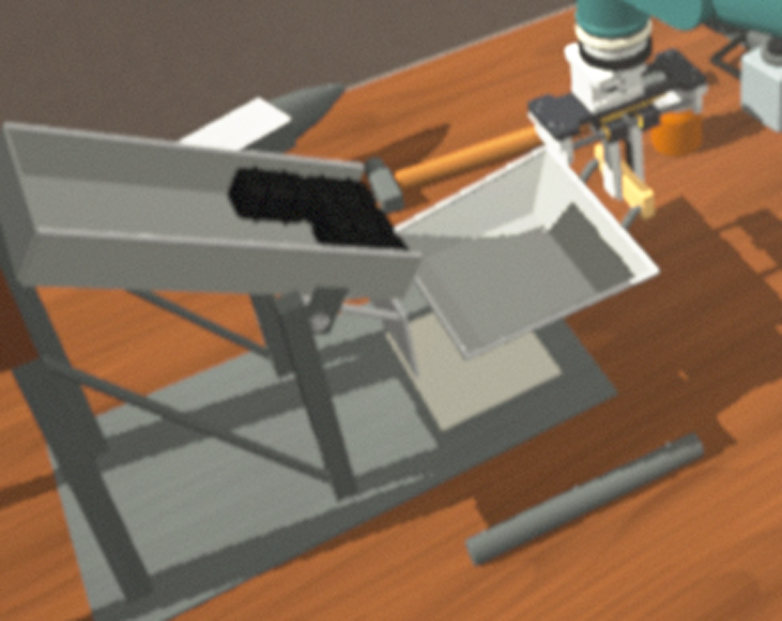

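View pics/t5.png

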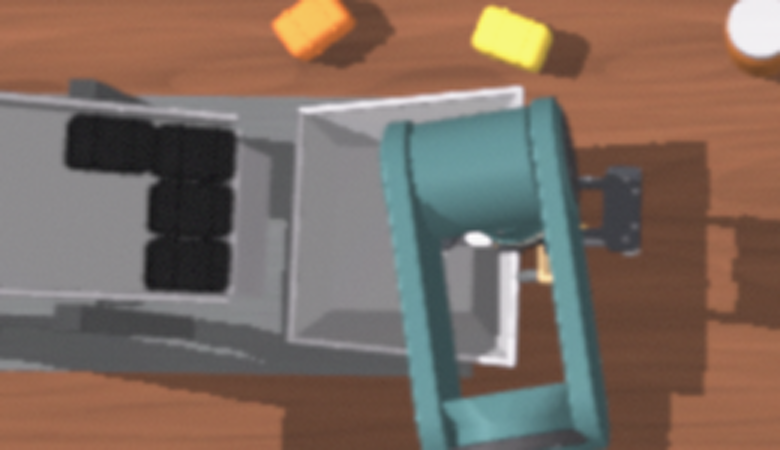

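```bash
python3 -m handwheel '[{"delta_pos":[-8,0,0],"yaw":0},{"delta_pos":[-18,0,0],"yaw":0},{"delta_pos":[-26,0,0],"yaw":0},{"delta_pos":[-33,0,0],"yaw":0},{"delta_pos":[-40,0,0],"yaw":0},{"delta_pos":[-46,0,0],"yaw":0},{"delta_pos":[-52,0,0],"yaw":0},{"delta_pos":[-58,0,0],"yaw":0},{"delta_pos":[-64,0,0],"yaw":0},{"delta_pos":[-70,0,0],"yaw":0},{"delta_pos":[-72,0,0],"yaw":0},{"delta_pos":[-72,0,0],"yaw":0}]' 255
python3 -c "
from h import *
x,y=at(chute,-.199,0); togo(x,y,.139,chute[2]-np.pi)
s=cam('side'); crop(s,0,200,340,270,2.3,'s4.png')
s=cam('top'); crop(s,80,170,260,150,3,'t6.png')"
```

```text
time: 6.95
tool_pos: [0.4977, 0.1947, 0.1393]
ee_rot: [-1.571, -0.0, -1.612]
wrist_force: [1.4, -1.4, -8.2]
width: 0.0154
delta mm [-1.6  0.3  0.1] yaw 0.0 | now [0.4977 0.1947 0.1393] -1.612 rot [-1.571 -0.    -1.612] w 0.0154 F [ 1.4 -1.4 -8.2] t 6.95 q [ 0.27  0.08  1.51 -0.    1.55  1.88]
```

View pics/s4.png

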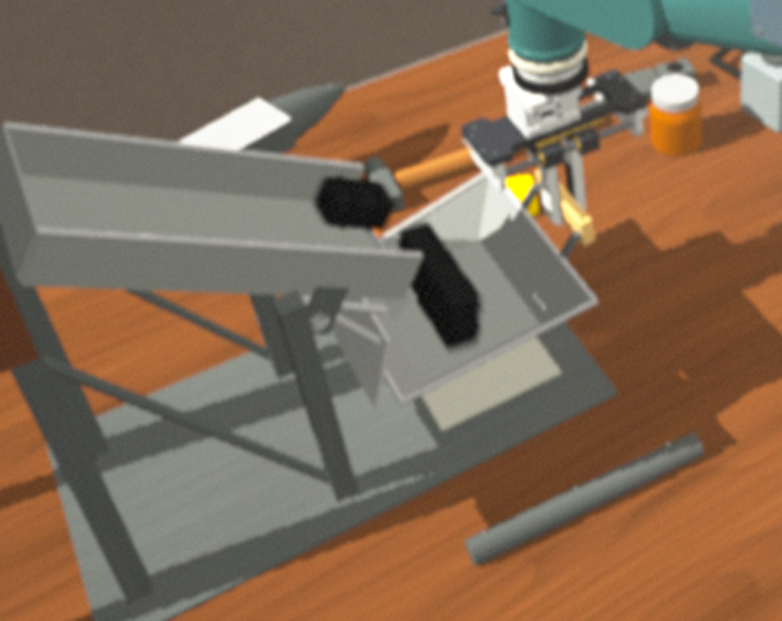

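View pics/t6.png

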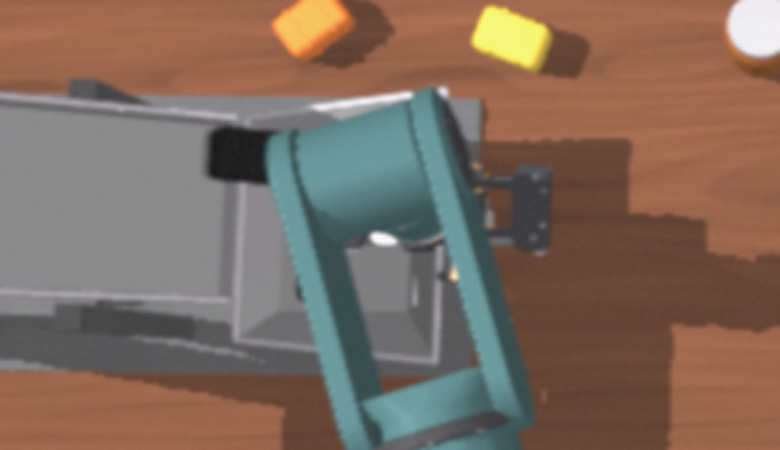

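Three briquettes are landing in the pan and the fourth is at the lip. I'll hold here.

```bash
python3 -m handwheel '[{"delta_pos":[0,0,0],"yaw":0},{"delta_pos":[0,0,0],"yaw":0},{"delta_pos":[0,0,0],"yaw":0},{"delta_pos":[0,0,0],"yaw":0},{"delta_pos":[0,0,0],"yaw":0},{"delta_pos":[0,0,0],"yaw":0},{"delta_pos":[0,0,0],"yaw":0},{"delta_pos":[0,0,0],"yaw":0}]' 255
python3 -c "
from h import *
x,y=at(chute,-.199,0); togo(x,y,.139,chute[2]-np.pi)
s=cam('side'); crop(s,0,200,340,270,2.3,'s5.png')
s=cam('wrist'); crop(s,0,0,640,480,1,'w5.png')"
```

```text
time: 7.85
tool_pos: [0.4979, 0.1944, 0.1395]
ee_rot: [-1.571, 0.0, -1.612]
wrist_force: [-0.2, -1.7, -5.3]
width: 0.019
delta mm [-1.8  0.5 -0.1] yaw -0.0 | now [0.4979 0.1944 0.1395] -1.612 rot [-1.571  0.    -1.612] w 0.019 F [-0.2 -1.7 -5.3] t 7.85 q [0.27 0.07 1.51 0.   1.55 1.88]
```

View pics/s5.png

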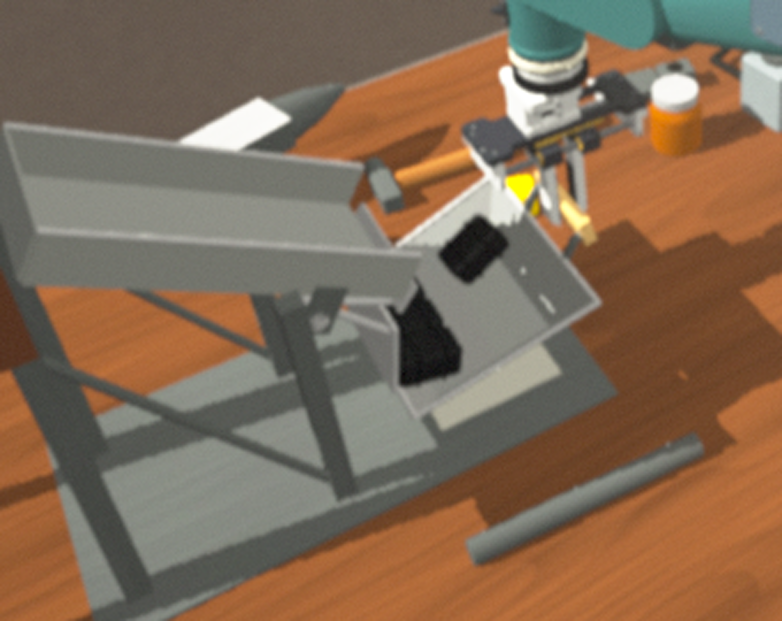

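View pics/w5.png

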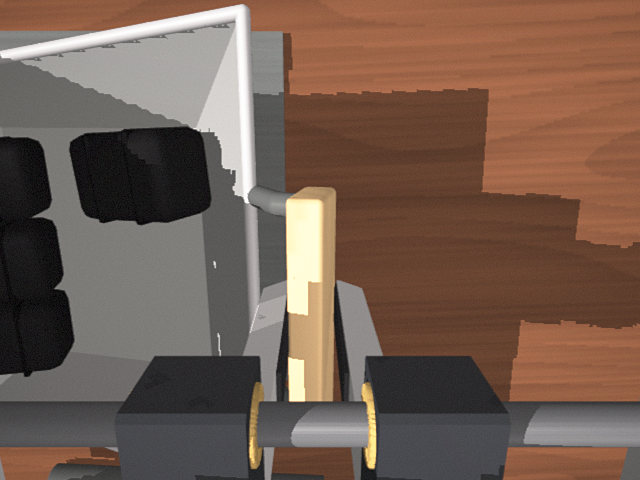

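All four briquettes are in the pan: three at the front wall and one towards the rear right. The handle has pitched nose-down in the grip (opening 19 mm), so I'll back out gently and set the pan on the bench.

```bash
python3 -m handwheel '[{"delta_pos":[2,0,0],"yaw":0},{"delta_pos":[6,0,0],"yaw":0},{"delta_pos":[11,0,0],"yaw":0},{"delta_pos":[17,0,0],"yaw":0},{"delta_pos":[24,0,0],"yaw":0},{"delta_pos":[31,0,0],"yaw":0},{"delta_pos":[38,0,0],"yaw":0},{"delta_pos":[46,0,0],"yaw":0},{"delta_pos":[54,0,0],"yaw":0},{"delta_pos":[61,0,0],"yaw":0},{"delta_pos":[67,0,0],"yaw":0},{"delta_pos":[70,0,0],"yaw":0}]' 255
python3 -c "
from h import *
x,y=at(chute,-.433,0); togo(x,y,.139,chute[2]-np.pi)
s=cam('side'); crop(s,0,200,340,270,2.3,'s6.png')"
```

```text
time: 9.15
tool_pos: [0.4949, 0.1238, 0.1395]
ee_rot: [-1.571, -0.0, -1.613]
wrist_force: [1.5, 0.3, -5.2]
width: 0.019
delta mm [161.5   0.5   0. ] yaw -0.001 | now [0.4949 0.1238 0.1395] -1.613 rot [-1.571 -0.    -1.613] w 0.019 F [ 1.5  0.3 -5.2] t 9.15 q [ 0.13  0.02  1.57 -0.    1.55  1.75]
```

View pics/s6.png

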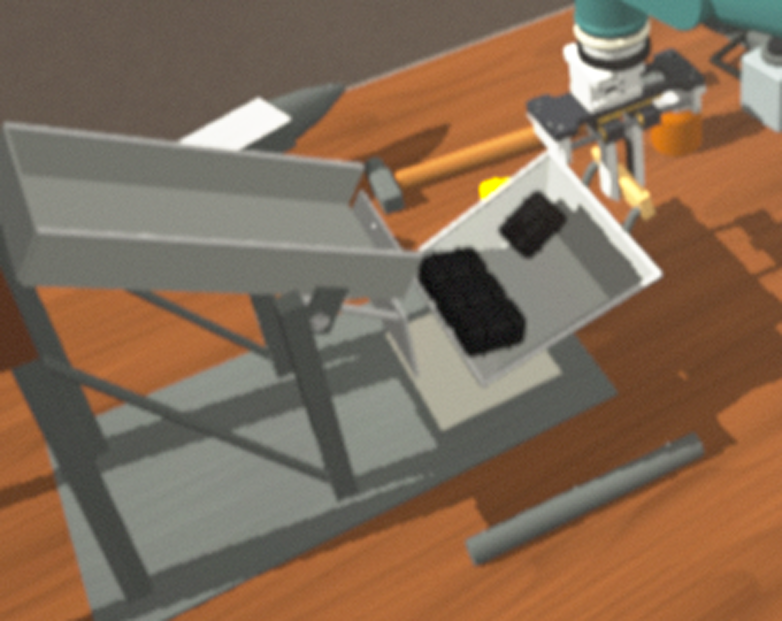

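```bash
python3 -c "
from h import *
s=cam('top')
for n,u,v,z in [('yel',250,183,.018),('jar',333,180,.088),('bar',205,331,.02),('barR',245,335,.02),('brush',395,320,.01),('hammer',230,147,.02)]: print(n,p2w(s,u,v,z).round(3))
for x in (.09,-.108): print(at(chute,-.29+x,.11),at(chute,-.29+x,-.119))"
```

```text
yel [0.687 0.176 0.018]
jar [ 0.672 -0.066  0.088]
bar [0.265 0.309 0.02 ]
barR [0.251 0.196 0.02 ]
brush [ 0.281 -0.228  0.01 ]
hammer [0.796 0.233 0.02 ]
[0.38783452 0.19975276] [0.61664398 0.19041299]
[0.37975909 0.00191751] [ 0.60856855 -0.00742226]
```

```bash
python3 -m handwheel '[{"delta_pos":[6,0,0],"yaw":0},{"delta_pos":[17,0,0],"yaw":0},{"delta_pos":[32,0,0],"yaw":0},{"delta_pos":[48,0,0],"yaw":0},{"delta_pos":[65,0,0],"yaw":0},{"delta_pos":[82,0,0],"yaw":0},{"delta_pos":[99,0,0],"yaw":0},{"delta_pos":[116,0,0],"yaw":0},{"delta_pos":[132,0,0],"yaw":0},{"delta_pos":[146,0,0],"yaw":0},{"delta_pos":[156,0,0],"yaw":0},{"delta_pos":[161,0,0],"yaw":0}]' 255
python3 -m handwheel '[{"delta_pos":[0,6,0],"yaw":0},{"delta_pos":[0,14,0],"yaw":0},{"delta_pos":[0,23,0],"yaw":0},{"delta_pos":[0,32,0],"yaw":0},{"delta_pos":[0,41,0],"yaw":0},{"delta_pos":[0,50,0],"yaw":0},{"delta_pos":[0,58,0],"yaw":0},{"delta_pos":[0,66,0],"yaw":0},{"delta_pos":[0,73,0],"yaw":0},{"delta_pos":[0,80,0],"yaw":0},{"delta_pos":[0,86,0],"yaw":0},{"delta_pos":[0,88,0],"yaw":0}]' 255
python3 -c "
from h import *
x,y=at(chute,-.433,0); togo(x,y,.050,chute[2]-np.pi)
s=cam('side'); crop(s,150,200,250,190,3,'s7.png')"
```

```text
time: 10.45
tool_pos: [0.4883, -0.0377, 0.1396]
ee_rot: [-1.57, -0.0, -1.613]
wrist_force: [0.4, -0.2, -6.0]
width: 0.0184
time: 11.65
tool_pos: [0.4886, -0.0367, 0.0532]
ee_rot: [-1.57, -0.0, -1.612]
wrist_force: [-7.1, -2.7, 11.1]
width: 0.014
delta mm [ 0.9  3.2 -0.4] yaw -0.001 | now [ 0.4886 -0.0367  0.0532] -1.612 rot [-1.57  -0.    -1.612] w 0.014 F [-7.1 -2.7 11.1] t 11.65 q [-0.19  0.04  1.73 -0.    1.37  1.42]
```

View pics/s7.png

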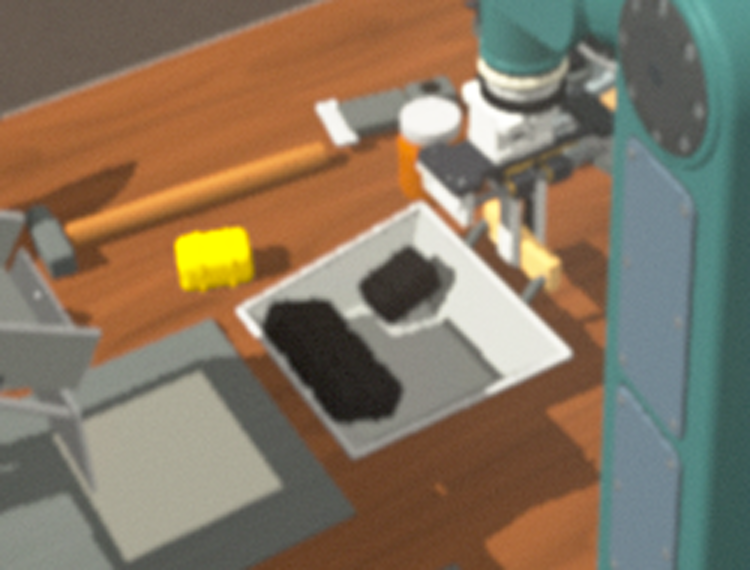

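```bash
python3 -m handwheel '[{"delta_pos":[0,0,0],"yaw":0},{"delta_pos":[0,0,0],"yaw":0},{"delta_pos":[0,0,0],"yaw":0},{"delta_pos":[0,0,0],"yaw":0},{"delta_pos":[0,-30,0],"yaw":0},{"delta_pos":[0,-70,0],"yaw":0},{"delta_pos":[0,-110,0],"yaw":0},{"delta_pos":[0,-150,0],"yaw":0},{"delta_pos":[0,-170,0],"yaw":0},{"delta_pos":[0,-170,0],"yaw":0}]' 174
python3 -m handwheel '[{"delta_pos":[100,0,0],"yaw":0},{"delta_pos":[100,0,0],"yaw":0},{"delta_pos":[100,0,0],"yaw":0}]' 0
python3 -c "
from h import *
togo(.5,.1,.12,-1.6)
s=cam('wrist'); cv2.imwrite('pics/w7.png',s['image'][:,:,::-1])
s=cam('top'); crop(s,190,180,200,150,4,'t7.png')"
```

```text
time: 12.7
tool_pos: [0.4903, -0.0366, 0.2256]
ee_rot: [-1.563, -0.001, -1.612]
wrist_force: [-0.1, -0.1, -0.2]
width: 0.0298
time: 13.0
tool_pos: [0.4828, -0.1408, 0.2186]
ee_rot: [-1.575, -0.001, -1.619]
wrist_force: [-0.6, 0.4, -0.9]
width: 0.0508
delta mm [-241.3   98.6    5.6] yaw -0.019 | now [ 0.4828 -0.1408  0.2186] -1.619 rot [-1.575e+00 -1.000e-03 -1.619e+00] w 0.0508 F [-0.6  0.4 -0.9] t 13.0 q [-0.39 -0.02  1.45 -0.    1.71  1.22]
```

View pics/t7.png

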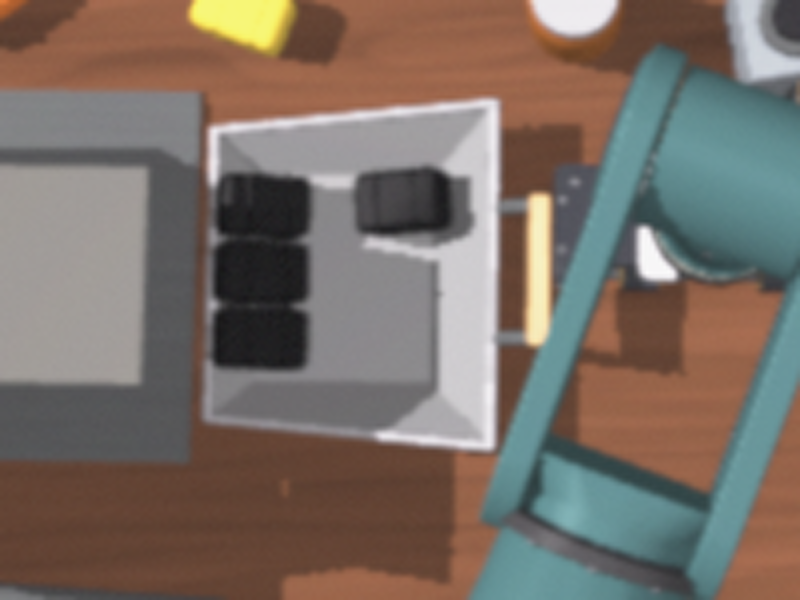

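View pics/w7.png

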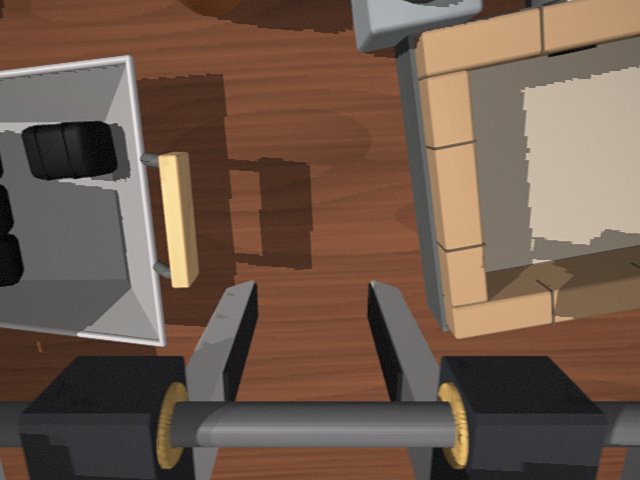

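```bash
python3 -c "
from h import *
s=cam('top')
g=lambda u,v:(u/4-.5+190,v/4-.5+180)
print('pan',fit(s,[FR,FL,RR,RL,(-143,-52,84),(-143,52,84)],[g(213,130),g(208,420),g(495,103),g(490,447),g(541,195),g(538,344)],[.49,.1,1.53]))
print(p2w(s,*g(402,200),.04), [p2w(s,*g(263,v),.045) for v in (205,270,335)])
x,y,_=p2w(s,*g(402,200),.04)
togo(x,y,.18,-.04)"
```

```text
pan (array([0.49305419, 0.10718176, 1.53325786]), array([[ 1.1,  1. ],
       [ 0.5, -0.9],
       [-0.8,  0.8],
       [-0.4, -0.8],
       [-0.4, -0.3],
       [ 0.1,  0.3]]))
[0.54405272 0.06073393 0.04      ] [array([0.54297609, 0.15890954, 0.045     ]), array([0.49677658, 0.15956776, 0.045     ]), array([0.45089965, 0.16022139, 0.045     ])]
delta mm [-198.9   39.6   52.2] yaw -1.573 | now [ 0.4836 -0.1358  0.2196] -1.613 rot [-1.574  0.002 -1.613] w 0.0623 F [ 0.8  0.7 -0.4] t 13.15 q [-0.39 -0.02  1.45  0.    1.71  1.23]
```

```bash
python3 -m handwheel '[{"delta_pos":[-199,40,52],"yaw":-1.573},{"delta_pos":[-199,40,52],"yaw":-1.573},{"delta_pos":[-199,40,52],"yaw":-1.573},{"delta_pos":[-199,40,52],"yaw":-1.573},{"delta_pos":[-199,40,52],"yaw":-1.573},{"delta_pos":[-199,40,52],"yaw":-1.573},{"delta_pos":[-199,40,52],"yaw":-1.573},{"delta_pos":[-199,40,52],"yaw":-1.573},{"delta_pos":[-199,40,52],"yaw":-1.573},{"delta_pos":[-199,40,52],"yaw":-1.573},{"delta_pos":[-199,40,52],"yaw":-1.573},{"delta_pos":[-199,40,52],"yaw":-1.573}]' 81
python3 -c "
from h import *
togo(.544,.0607,.035,-.04)
s=cam('wrist'); crop(s,0,0,640,480,1,'w8.png',proj(s,[[.544,.0607,.04]]))"
```

```text
time: 14.35
tool_pos: [0.5436, 0.0622, 0.1808]
ee_rot: [-1.57, 0.001, -0.037]
wrist_force: [0.0, 0.3, -0.1]
width: 0.0642
delta mm [  0.5 145.8  -1.5] yaw 0.003 | now [0.5436 0.0622 0.1808] -0.037 rot [-1.57e+00  1.00e-03 -3.70e-02] w 0.0642 F [ 0.   0.3 -0.1] t 14.35 q [0.01 0.09 1.42 0.   1.64 0.05]
```

View pics/w8.png

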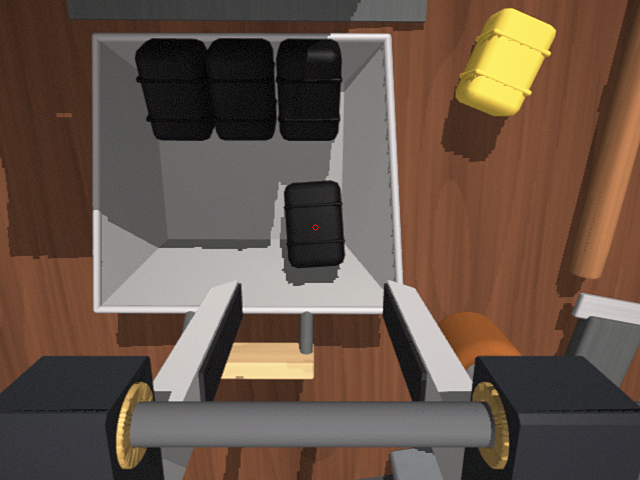

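```bash
python3 -m handwheel '[{"delta_pos":[0,40,-3],"yaw":0},{"delta_pos":[0,80,-3],"yaw":0},{"delta_pos":[0,110,-3],"yaw":0},{"delta_pos":[0,130,-3],"yaw":0},{"delta_pos":[0,142,-3],"yaw":0},{"delta_pos":[0,149,-3],"yaw":0},{"delta_pos":[0,149,-3],"yaw":0}]' 81
python3 -m handwheel '[{"delta_pos":[0,0,0],"yaw":0},{"delta_pos":[0,0,0],"yaw":0},{"delta_pos":[0,0,0],"yaw":0},{"delta_pos":[0,0,0],"yaw":0},{"delta_pos":[0,0,0],"yaw":0},{"delta_pos":[0,0,0],"yaw":0},{"delta_pos":[0,-40,0],"yaw":0},{"delta_pos":[0,-80,0],"yaw":0},{"delta_pos":[0,-120,0],"yaw":0},{"delta_pos":[0,-150,0],"yaw":0},{"delta_pos":[0,-150,0],"yaw":0}]' 255
python3 -c "
from h import *
x,y=at(forge,0,.045);togo(x,y,.18,forge[2]-1.5708)
s=cam('wrist'); crop(s,0,0,640,480,1,'w9.png')"
```

```text
time: 15.1
tool_pos: [0.5439, 0.0577, 0.032]
ee_rot: [-1.571, 0.001, -0.039]
wrist_force: [-0.8, -0.2, 0.8]
width: 0.064
time: 16.2
tool_pos: [0.5468, 0.0574, 0.1879]
ee_rot: [-1.57, -0.01, -0.039]
wrist_force: [0.7, -0.0, 0.1]
width: 0.0444
delta mm [ -26.6    7.9 -369.8] yaw 1.403 | now [0.5468 0.0574 0.1879] -0.039 rot [-1.57  -0.01  -0.039] w 0.0444 F [ 0.7 -0.   0.1] t 16.2 q [ 0.    0.08  1.41 -0.    1.64  0.04]
```

View pics/w9.png

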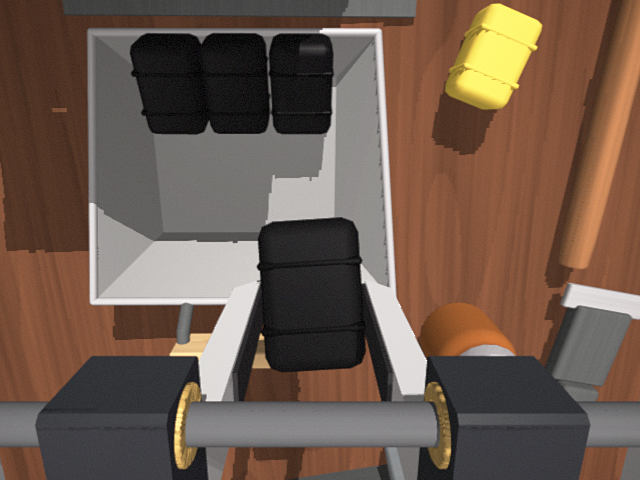

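```bash
python3 -m handwheel '[{"delta_pos":[-27,0,-370],"yaw":1.403},{"delta_pos":[-27,0,-370],"yaw":1.403},{"delta_pos":[-27,0,-370],"yaw":1.403},{"delta_pos":[-27,0,-370],"yaw":1.403},{"delta_pos":[-27,0,-370],"yaw":1.403},{"delta_pos":[-27,0,-370],"yaw":1.403},{"delta_pos":[-27,0,-370],"yaw":1.403},{"delta_pos":[-27,0,-370],"yaw":1.403},{"delta_pos":[-27,0,-370],"yaw":1.403},{"delta_pos":[-27,0,-370],"yaw":1.403},{"delta_pos":[-27,0,-370],"yaw":1.403},{"delta_pos":[-27,0,-370],"yaw":1.403}]' 255
python3 -c "
from h import *
x,y=at(forge,0,.045);togo(x,y,.06,forge[2]-1.5708)
s=cam('wrist'); crop(s,0,0,640,480,1,'w10.png')"
```

```text
time: 17.45
tool_pos: [0.502, -0.3106, 0.1801]
ee_rot: [-1.574, 0.003, -1.441]
wrist_force: [-0.6, -0.0, -0.1]
width: 0.0438
delta mm [  0.9 120.1   3.7] yaw 0.001 | now [ 0.502  -0.3106  0.1801] -1.441 rot [-1.574  0.003 -1.441] w 0.0438 F [-0.6 -0.  -0.1] t 17.45 q [-0.65  0.19  1.31 -0.    1.65  0.79]
```

View pics/w10.png

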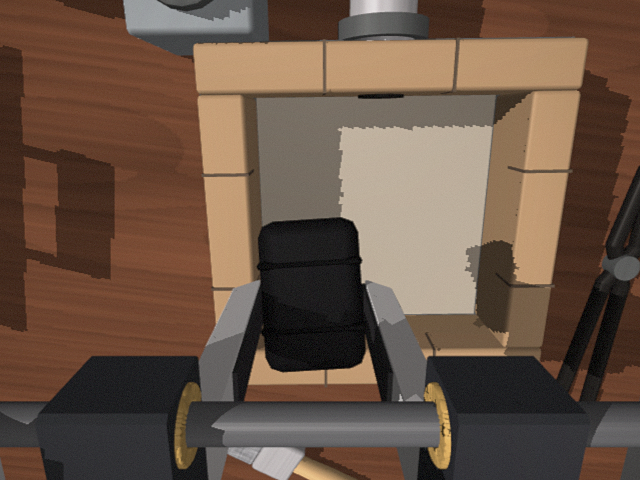

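```bash
python3 -m handwheel '[{"delta_pos":[2,30,4],"yaw":0},{"delta_pos":[2,65,4],"yaw":0},{"delta_pos":[2,95,4],"yaw":0},{"delta_pos":[2,114,4],"yaw":0},{"delta_pos":[2,122,4],"yaw":0},{"delta_pos":[2,122,4],"yaw":0}]' 255
python3 -m handwheel '[{"delta_pos":[0,0,0],"yaw":0},{"delta_pos":[0,0,0],"yaw":0},{"delta_pos":[0,0,0],"yaw":0},{"delta_pos":[0,-40,0],"yaw":0},{"delta_pos":[0,-80,0],"yaw":0},{"delta_pos":[0,-120,0],"yaw":0},{"delta_pos":[0,-130,0],"yaw":0},{"delta_pos":[0,-130,0],"yaw":0}]' 103
python3 -c "
from h import *
x,y=.543,.159
togo(x,y,.18,1.5333-np.pi)
s=cam('wrist'); crop(s,0,0,640,480,1,'w11.png')"
```

```text
time: 18.1
tool_pos: [0.5063, -0.3119, 0.0589]
ee_rot: [-1.573, 0.002, -1.441]
wrist_force: [0.3, -0.1, -0.9]
width: 0.0444
time: 18.9
tool_pos: [0.5083, -0.3137, 0.194]
ee_rot: [-1.566, -0.005, -1.442]
wrist_force: [0.2, -0.3, -0.6]
width: 0.0561
delta mm [-464.3   14.    95.2] yaw 0.166 | now [ 0.5083 -0.3137  0.194 ] -1.442 rot [-1.566 -0.005 -1.442] w 0.0561 F [ 0.2 -0.3 -0.6] t 18.9 q [-0.65  0.19  1.28 -0.    1.67  0.79]
```

View pics/w11.png

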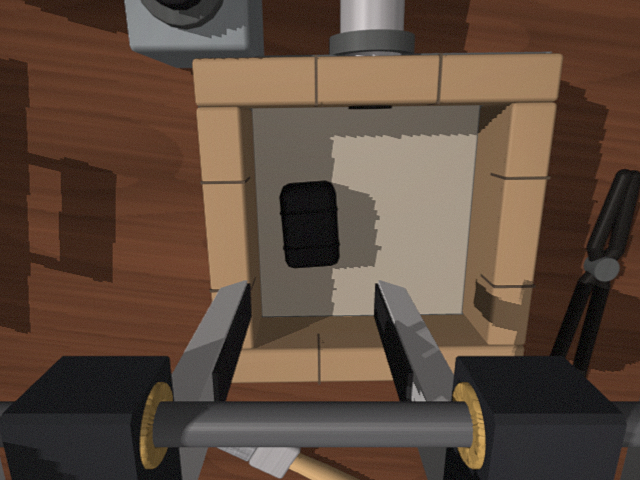

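```bash
python3 -m handwheel '[{"delta_pos":[-464,14,95],"yaw":0.166},{"delta_pos":[-464,14,95],"yaw":0.166},{"delta_pos":[-464,14,95],"yaw":0.166},{"delta_pos":[-464,14,95],"yaw":0.166},{"delta_pos":[-464,14,95],"yaw":0.166},{"delta_pos":[-464,14,95],"yaw":0.166},{"delta_pos":[-464,14,95],"yaw":0.166},{"delta_pos":[-464,14,95],"yaw":0.166},{"delta_pos":[-464,14,95],"yaw":0.166},{"delta_pos":[-464,14,95],"yaw":0.166},{"delta_pos":[-464,14,95],"yaw":0.166},{"delta_pos":[-464,14,95],"yaw":0.166}]' 0
python3 -c "
from h import *
togo(.543,.159,.037,1.5333-np.pi)
s=cam('wrist'); crop(s,0,0,640,480,1,'w12.png',proj(s,[[.543,.159,.045]]))
s=cam('side'); crop(s,200,230,130,110,6,'s12.png')"
```

```text
time: 20.15
tool_pos: [0.5404, 0.1594, 0.1738]
ee_rot: [-1.575, -0.002, -1.607]
wrist_force: [0.4, -0.5, 0.1]
width: 0.0939
delta mm [  0.3 136.8   2.6] yaw 0.001 | now [0.5404 0.1594 0.1738] -1.607 rot [-1.575 -0.002 -1.607] w 0.0939 F [ 0.4 -0.5  0.1] t 20.15 q [ 0.19  0.13  1.39 -0.    1.63  1.79]
```

View pics/w12.png

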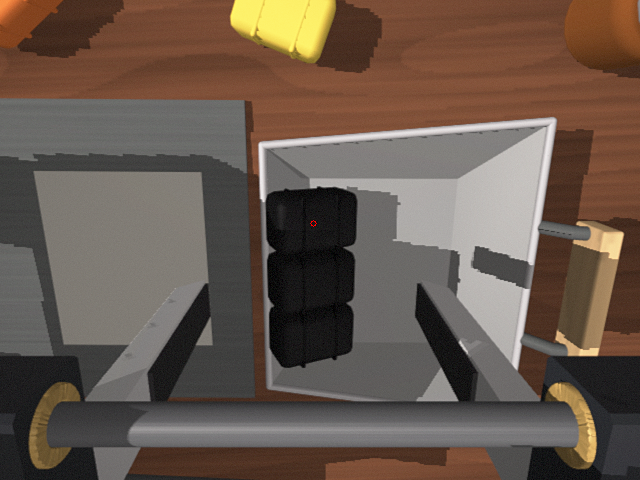

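View pics/s12.png

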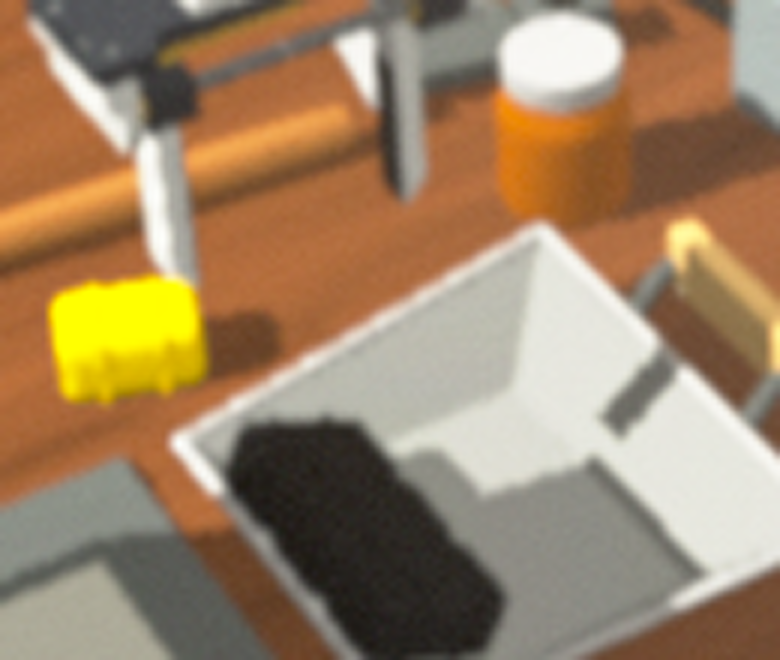

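The blocks lean on the front wall at about 18°, so I'll draw this one back with the open front finger, just above rim height, until it lies flat. Then I'll grip it.

```bash
python3 -m handwheel '[{"delta_pos":[0,40,3],"yaw":0},{"delta_pos":[0,80,3],"yaw":0},{"delta_pos":[0,110,3],"yaw":0},{"delta_pos":[0,128,3],"yaw":0},{"delta_pos":[0,135,3],"yaw":0},{"delta_pos":[0,135,3],"yaw":0}]' 0
python3 -m handwheel '[{"delta_pos":[8,0,0],"yaw":0},{"delta_pos":[16,0,0],"yaw":0},{"delta_pos":[24,0,0],"yaw":0},{"delta_pos":[32,0,0],"yaw":0},{"delta_pos":[40,0,0],"yaw":0},{"delta_pos":[46,0,0],"yaw":0},{"delta_pos":[50,0,0],"yaw":0},{"delta_pos":[50,0,0],"yaw":0},{"delta_pos":[47,0,0],"yaw":0},{"delta_pos":[47,0,0],"yaw":0}]' 0
python3 -c "
from h import *
togo(.543,.12,.024,1.5333-np.pi)
s=cam('wrist'); crop(s,0,0,640,480,1,'w13.png')
s=cam('side'); crop(s,200,230,130,110,6,'s13.png')"
```

```text
time: 20.85
tool_pos: [0.544, 0.1581, 0.0404]
ee_rot: [-1.573, -0.001, -1.61]
wrist_force: [-0.1, 0.0, 1.3]
width: 0.0939
time: 21.85
tool_pos: [0.5428, 0.1131, 0.0414]
ee_rot: [-1.571, 0.0, -1.607]
wrist_force: [0.2, 1.2, -0.4]
width: 0.0942
delta mm [-6.9 17.4 -0.1] yaw 0.001 | now [0.5428 0.1131 0.0414] -1.607 rot [-1.571  0.    -1.607] w 0.0942 F [ 0.2  1.2 -0.4] t 21.85 q [0.1  0.19 1.59 0.   1.36 1.71]
```

View pics/w13.png

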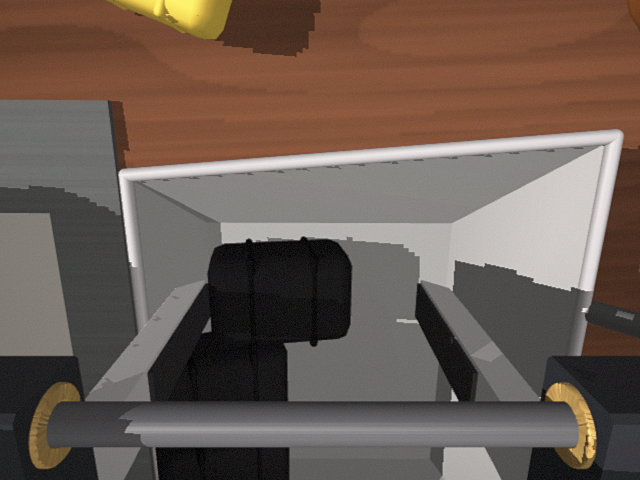

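View pics/s13.png

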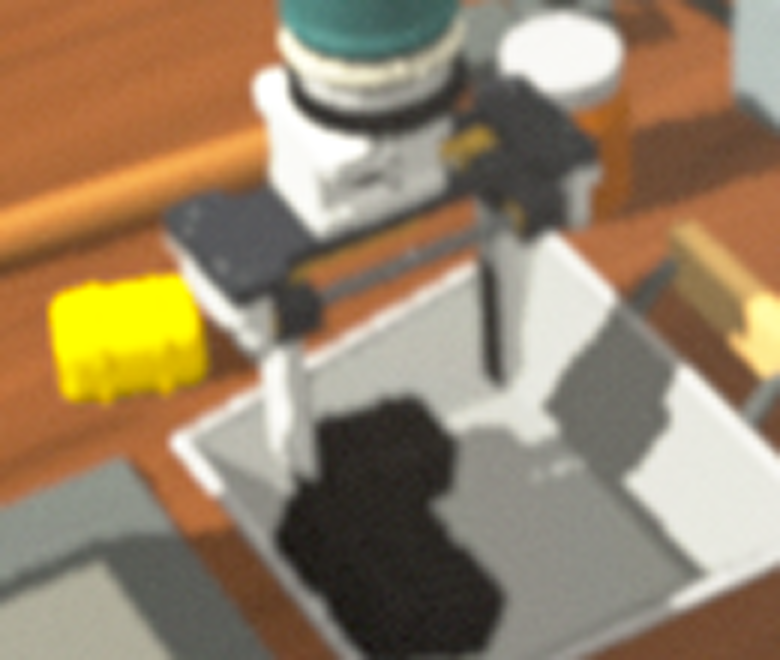

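```bash
python3 -m handwheel '[{"delta_pos":[-10,3,0],"yaw":0},{"delta_pos":[-10,12,0],"yaw":0},{"delta_pos":[-10,18,0],"yaw":0},{"delta_pos":[-10,18,0],"yaw":0}]' 0
python3 -m handwheel '[{"delta_pos":[0,0,0],"yaw":0},{"delta_pos":[0,0,0],"yaw":0},{"delta_pos":[0,0,0],"yaw":0},{"delta_pos":[0,0,0],"yaw":0},{"delta_pos":[0,0,0],"yaw":0},{"delta_pos":[0,-20,0],"yaw":0},{"delta_pos":[0,-50,0],"yaw":0},{"delta_pos":[0,-90,0],"yaw":0},{"delta_pos":[0,-130,0],"yaw":0},{"delta_pos":[0,-155,0],"yaw":0},{"delta_pos":[0,-155,0],"yaw":0}]' 255
python3 -c "
from h import *
x,y=at(forge,-.055,-.03);togo(x,y,.18,forge[2]-1.5708)
s=cam('wrist'); crop(s,0,0,640,480,1,'w14.png')"
```

```text
time: 22.35
tool_pos: [0.5419, 0.1224, 0.0215]
ee_rot: [-1.574, -0.001, -1.608]
wrist_force: [0.7, 0.4, 0.4]
width: 0.0939
time: 23.45
tool_pos: [0.5459, 0.1227, 0.1837]
ee_rot: [-1.561, 0.001, -1.608]
wrist_force: [0.6, 0.5, -0.3]
width: 0.0657
delta mm [518.1   3.7 -65.7] yaw -0.167 | now [0.5459 0.1227 0.1837] -1.608 rot [-1.561e+00  1.000e-03 -1.608e+00] w 0.0657 F [ 0.6  0.5 -0.3] t 23.45 q [ 0.12  0.11  1.39 -0.    1.63  1.73]
```

View pics/w14.png

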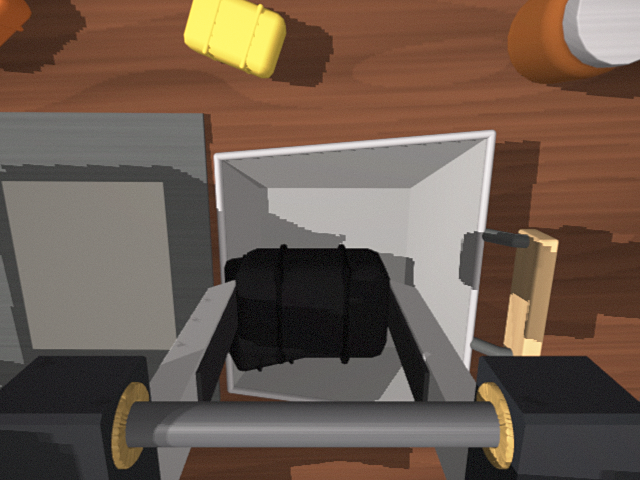

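```bash
python3 -m handwheel '[{"delta_pos":[518,4,-66],"yaw":-0.167},{"delta_pos":[518,4,-66],"yaw":-0.167},{"delta_pos":[518,4,-66],"yaw":-0.167},{"delta_pos":[518,4,-66],"yaw":-0.167},{"delta_pos":[518,4,-66],"yaw":-0.167},{"delta_pos":[518,4,-66],"yaw":-0.167},{"delta_pos":[518,4,-66],"yaw":-0.167},{"delta_pos":[518,4,-66],"yaw":-0.167},{"delta_pos":[518,4,-66],"yaw":-0.167},{"delta_pos":[518,4,-66],"yaw":-0.167},{"delta_pos":[518,4,-66],"yaw":-0.167},{"delta_pos":[518,4,-66],"yaw":-0.167}]' 255
python3 -c "
from h import *
x,y=at(forge,-.055,-.03);togo(x,y,.046,forge[2]-1.5708)
s=cam('wrist'); crop(s,0,0,640,480,1,'w15.png')"
```

```text
time: 24.7
tool_pos: [0.4555, -0.3952, 0.17]
ee_rot: [-1.575, 0.004, -1.446]
wrist_force: [0.3, -0.7, -0.8]
width: 0.0657
delta mm [ -2.  124.    5.8] yaw -0.005 | now [ 0.4555 -0.3952  0.17  ] -1.446 rot [-1.575  0.004 -1.446] w 0.0657 F [ 0.3 -0.7 -0.8] t 24.7 q [-0.81  0.22  1.29 -0.    1.64  0.64]
```

View pics/w15.png

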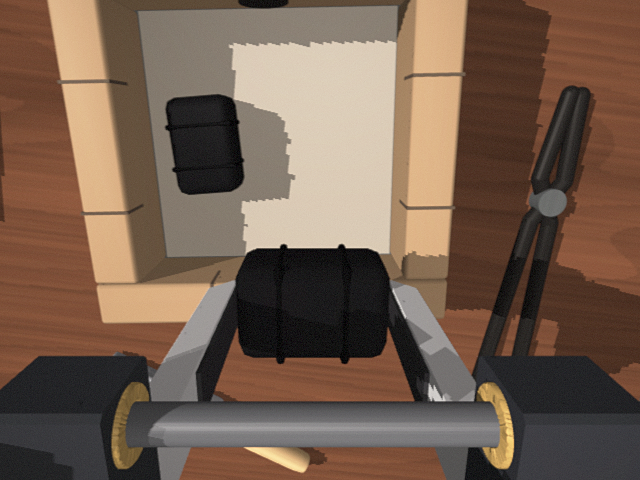

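```bash
python3 -m handwheel '[{"delta_pos":[-2,30,6],"yaw":0},{"delta_pos":[-2,65,6],"yaw":0},{"delta_pos":[-2,95,6],"yaw":0},{"delta_pos":[-2,114,6],"yaw":0},{"delta_pos":[-2,121,6],"yaw":0},{"delta_pos":[-2,121,6],"yaw":0}]' 255
python3 -m handwheel '[{"delta_pos":[0,0,0],"yaw":0},{"delta_pos":[0,0,0],"yaw":0},{"delta_pos":[0,0,0],"yaw":0},{"delta_pos":[0,-40,0],"yaw":0},{"delta_pos":[0,-80,0],"yaw":0},{"delta_pos":[0,-120,0],"yaw":0},{"delta_pos":[0,-140,0],"yaw":0},{"delta_pos":[0,-140,0],"yaw":0}]' 38
python3 -c "
from h import *
togo(.4968,.16,.18,1.5333-np.pi)
s=cam('wrist'); crop(s,0,0,640,480,1,'w16.png')"
```

```text
time: 25.35
tool_pos: [0.4631, -0.3877, 0.0514]
ee_rot: [-1.573, 0.004, -1.44]
wrist_force: [0.2, 1.2, -0.2]
width: 0.0655
time: 26.15
tool_pos: [0.4655, -0.3917, 0.1995]
ee_rot: [-1.564, -0.009, -1.441]
wrist_force: [-0.6, 0.1, -0.7]
width: 0.0802
delta mm [-543.    19.5  102.4] yaw 0.167 | now [ 0.4655 -0.3917  0.1995] -1.441 rot [-1.564 -0.009 -1.441] w 0.0802 F [-0.6  0.1 -0.7] t 26.15 q [-0.79  0.21  1.24  0.    1.68  0.65]
```

View pics/w16.png

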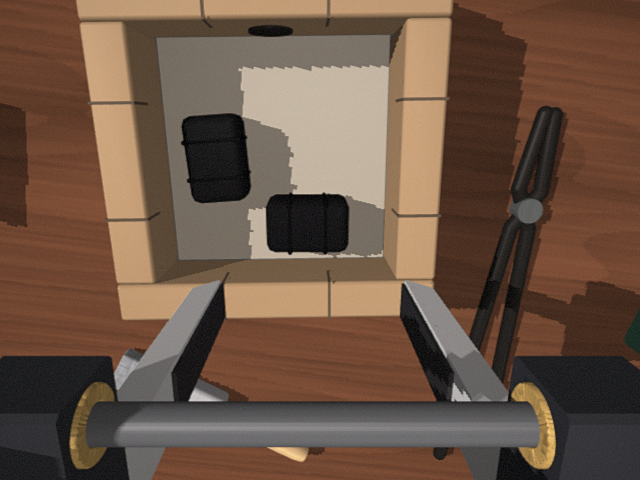

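Two are in. Next is the middle block.

```bash
python3 -m handwheel '[{"delta_pos":[-543,15,103],"yaw":0.167},{"delta_pos":[-543,15,103],"yaw":0.167},{"delta_pos":[-543,15,103],"yaw":0.167},{"delta_pos":[-543,15,103],"yaw":0.167},{"delta_pos":[-543,15,103],"yaw":0.167},{"delta_pos":[-543,15,103],"yaw":0.167},{"delta_pos":[-543,15,103],"yaw":0.167},{"delta_pos":[-543,15,103],"yaw":0.167},{"delta_pos":[-543,15,103],"yaw":0.167},{"delta_pos":[-543,15,103],"yaw":0.167},{"delta_pos":[-543,15,103],"yaw":0.167},{"delta_pos":[-543,15,103],"yaw":0.167}]' 0
python3 -c "
from h import *
togo(.4968,.16,.039,1.5333-np.pi)
s=cam('wrist'); crop(s,0,0,640,480,1,'w17.png',proj(s,[[.4968,.16,.045]]))"
```

```text
time: 27.4
tool_pos: [0.4936, 0.1668, 0.1754]
ee_rot: [-1.576, 0.001, -1.601]
wrist_force: [0.2, -0.7, -0.2]
width: 0.0941
delta mm [  6.7 136.4   3.4] yaw 0.008 | now [0.4936 0.1668 0.1754] -1.601 rot [-1.576e+00  1.000e-03 -1.601e+00] w 0.0941 F [ 0.2 -0.7 -0.2] t 27.4 q [0.22 0.03 1.49 0.   1.63 1.82]
```

View pics/w17.png

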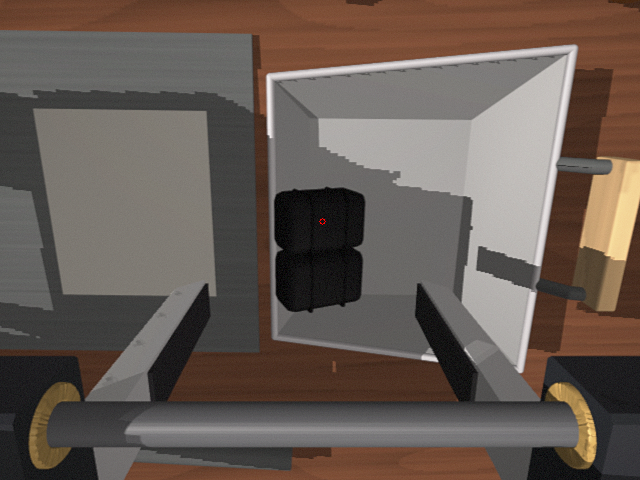

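```bash
python3 -m handwheel '[{"delta_pos":[5,40,3],"yaw":0},{"delta_pos":[5,80,3],"yaw":0},{"delta_pos":[5,110,3],"yaw":0},{"delta_pos":[5,127,3],"yaw":0},{"delta_pos":[5,134,3],"yaw":0},{"delta_pos":[5,134,3],"yaw":0}]' 0
python3 -m handwheel '[{"delta_pos":[8,0,0],"yaw":0},{"delta_pos":[16,0,0],"yaw":0},{"delta_pos":[24,0,0],"yaw":0},{"delta_pos":[32,0,0],"yaw":0},{"delta_pos":[40,0,0],"yaw":0},{"delta_pos":[46,0,0],"yaw":0},{"delta_pos":[50,0,0],"yaw":0},{"delta_pos":[50,0,0],"yaw":0},{"delta_pos":[47,0,0],"yaw":0},{"delta_pos":[47,0,0],"yaw":0}]' 0
python3 -c "
from h import *
togo(.4968,.124,.0225,1.5333-np.pi)
s=cam('wrist'); crop(s,0,0,640,480,1,'w18.png')"
```

```text
time: 28.05
tool_pos: [0.4972, 0.1552, 0.0427]
ee_rot: [-1.574, -0.001, -1.61]
wrist_force: [-0.2, 0.1, 0.3]
width: 0.0938
time: 29.05
tool_pos: [0.4966, 0.1103, 0.0444]
ee_rot: [-1.571, 0.0, -1.607]
wrist_force: [0.7, 0.7, 0.3]
width: 0.0945
delta mm [-13.7  21.9  -0.3] yaw 0.001 | now [0.4966 0.1103 0.0444] -1.607 rot [-1.571  0.    -1.607] w 0.0945 F [0.7 0.7 0.3] t 29.05 q [0.11 0.09 1.7  0.   1.36 1.71]
```

View pics/w18.png

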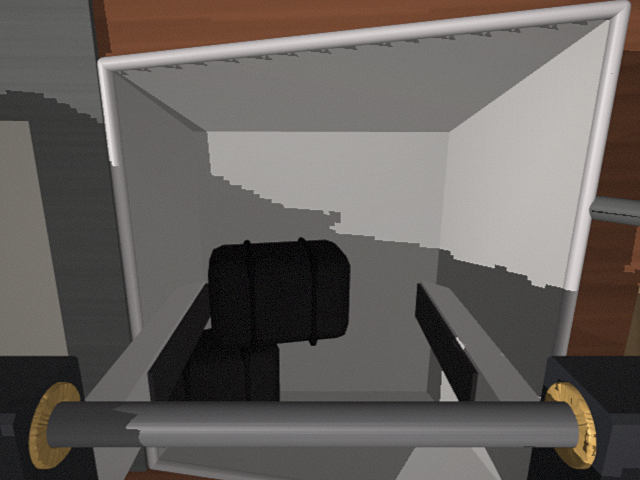

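```bash
python3 -m handwheel '[{"delta_pos":[-10,3,0],"yaw":0},{"delta_pos":[-10,13,0],"yaw":0},{"delta_pos":[-10,22,0],"yaw":0},{"delta_pos":[-10,22,0],"yaw":0}]' 0
python3 -m handwheel '[{"delta_pos":[0,0,0],"yaw":0},{"delta_pos":[0,0,0],"yaw":0},{"delta_pos":[0,0,0],"yaw":0},{"delta_pos":[0,0,0],"yaw":0},{"delta_pos":[0,0,0],"yaw":0},{"delta_pos":[0,-20,0],"yaw":0},{"delta_pos":[0,-50,0],"yaw":0},{"delta_pos":[0,-90,0],"yaw":0},{"delta_pos":[0,-130,0],"yaw":0},{"delta_pos":[0,-155,0],"yaw":0},{"delta_pos":[0,-155,0],"yaw":0}]' 255
python3 -c "
from h import *
x,y=at(forge,.0,-.035);togo(x,y,.18,forge[2]-1.5708)
s=cam('wrist'); crop(s,0,0,640,480,1,'w19.png')"
```

```text
time: 29.5
tool_pos: [0.4952, 0.1196, 0.02]
ee_rot: [-1.575, -0.001, -1.608]
wrist_force: [-0.1, -0.1, -1.2]
width: 0.0939
time: 30.6
tool_pos: [0.4996, 0.12, 0.1824]
ee_rot: [-1.561, 0.001, -1.608]
wrist_force: [0.7, 0.4, -0.2]
width: 0.0661
delta mm [509.4   2.4  35.5] yaw -0.167 | now [0.4996 0.12   0.1824] -1.608 rot [-1.561e+00  1.000e-03 -1.608e+00] w 0.0661 F [ 0.7  0.4 -0.2] t 30.6 q [ 0.13  0.    1.5  -0.    1.62  1.73]
```

View pics/w19.png

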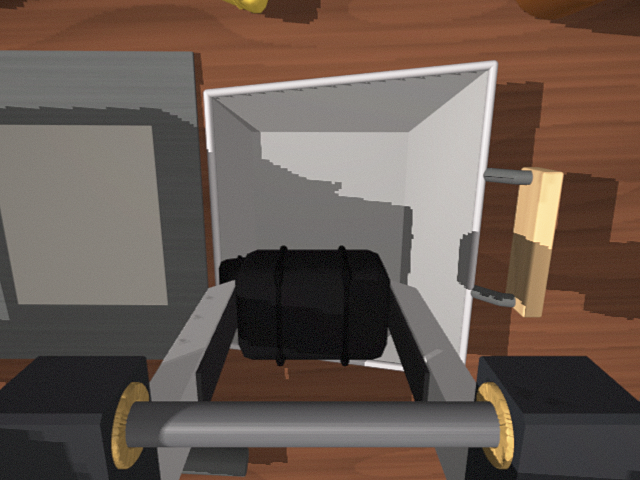

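```bash
python3 -m handwheel '[{"delta_pos":[509,0,36],"yaw":-0.167},{"delta_pos":[509,0,36],"yaw":-0.167},{"delta_pos":[509,0,36],"yaw":-0.167},{"delta_pos":[509,0,36],"yaw":-0.167},{"delta_pos":[509,0,36],"yaw":-0.167},{"delta_pos":[509,0,36],"yaw":-0.167},{"delta_pos":[509,0,36],"yaw":-0.167},{"delta_pos":[509,0,36],"yaw":-0.167},{"delta_pos":[509,0,36],"yaw":-0.167},{"delta_pos":[509,0,36],"yaw":-0.167},{"delta_pos":[509,0,36],"yaw":-0.167},{"delta_pos":[509,0,36],"yaw":-0.167}]' 255
python3 -c "
from h import *
x,y=at(forge,.0,-.035);togo(x,y,.05,forge[2]-1.5708)
s=cam('wrist'); crop(s,0,0,640,480,1,'w20.png')"
```

```text
time: 31.85
tool_pos: [0.5125, -0.3915, 0.1735]
ee_rot: [-1.575, 0.005, -1.444]
wrist_force: [-0.1, -0.1, -0.8]
width: 0.0658
delta mm [ -0.6 123.5   3.8] yaw -0.003 | now [ 0.5125 -0.3915  0.1735] -1.444 rot [-1.575  0.005 -1.444] w 0.0658 F [-0.1 -0.1 -0.8] t 31.85 q [-0.74  0.31  1.17 -0.    1.67  0.7 ]
```

View pics/w20.png

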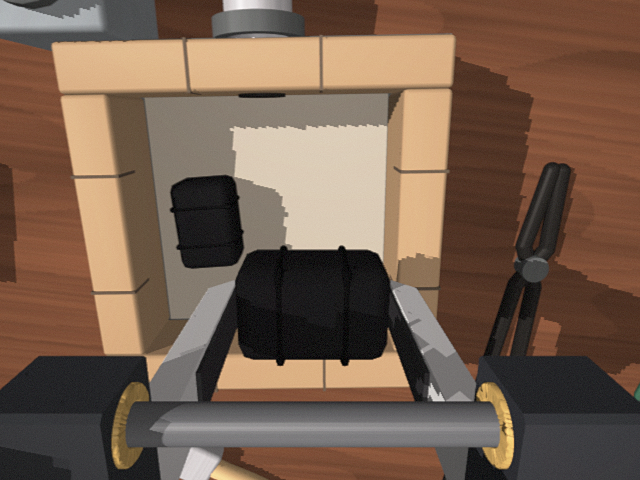

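```bash
python3 -m handwheel '[{"delta_pos":[0,30,6],"yaw":0},{"delta_pos":[0,65,6],"yaw":0},{"delta_pos":[0,95,6],"yaw":0},{"delta_pos":[0,114,6],"yaw":0},{"delta_pos":[0,122,6],"yaw":0},{"delta_pos":[0,122,6],"yaw":0}]' 255
python3 -m handwheel '[{"delta_pos":[0,0,0],"yaw":0},{"delta_pos":[0,0,0],"yaw":0},{"delta_pos":[0,0,0],"yaw":0},{"delta_pos":[0,-40,0],"yaw":0},{"delta_pos":[0,-80,0],"yaw":0},{"delta_pos":[0,-120,0],"yaw":0},{"delta_pos":[0,-140,0],"yaw":0},{"delta_pos":[0,-140,0],"yaw":0}]' 49
python3 -c "
from h import *
togo(.4509,.165,.18,1.5333-np.pi)
s=cam('wrist'); crop(s,0,0,640,480,1,'w21.png')"
```

```text
time: 32.5
tool_pos: [0.5197, -0.3868, 0.054]
ee_rot: [-1.573, 0.003, -1.439]
wrist_force: [0.3, 0.9, -0.8]
width: 0.0659
time: 33.3
tool_pos: [0.5218, -0.3912, 0.2019]
ee_rot: [-1.563, -0.008, -1.441]
wrist_force: [-0.3, -0.1, 0.1]
width: 0.0764
delta mm [-560.7   21.9    1.5] yaw 0.167 | now [ 0.5218 -0.3912  0.2019] -1.441 rot [-1.563 -0.008 -1.441] w 0.0764 F [-0.3 -0.1  0.1] t 33.3 q [-0.73  0.31  1.12  0.    1.7   0.71]
```

View pics/w21.png

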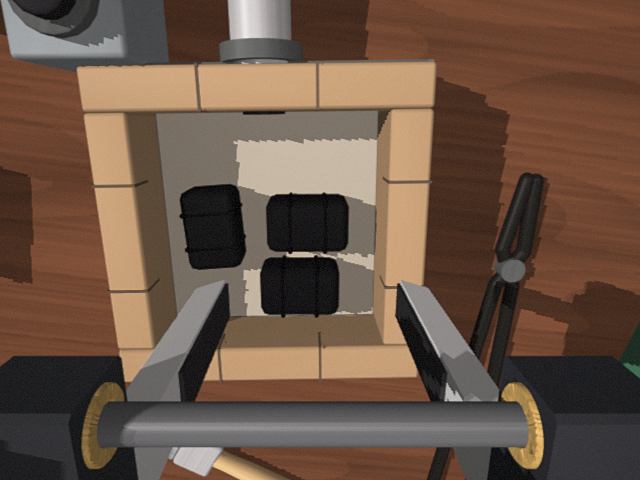

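Three are in the pot. Now the last block.

```bash
python3 -m handwheel '[{"delta_pos":[-561,17,2],"yaw":0.167},{"delta_pos":[-561,17,2],"yaw":0.167},{"delta_pos":[-561,17,2],"yaw":0.167},{"delta_pos":[-561,17,2],"yaw":0.167},{"delta_pos":[-561,17,2],"yaw":0.167},{"delta_pos":[-561,17,2],"yaw":0.167},{"delta_pos":[-561,17,2],"yaw":0.167},{"delta_pos":[-561,17,2],"yaw":0.167},{"delta_pos":[-561,17,2],"yaw":0.167},{"delta_pos":[-561,17,2],"yaw":0.167},{"delta_pos":[-561,17,2],"yaw":0.167},{"delta_pos":[-561,17,2],"yaw":0.167}]' 0
python3 -c "
from h import *
togo(.4509,.16,.0395,1.5333-np.pi)
s=cam('wrist'); crop(s,0,0,640,480,1,'w22.png',proj(s,[[.4509,.16,.045]]))"
```

```text
time: 34.55
tool_pos: [0.4469, 0.1709, 0.1758]
ee_rot: [-1.576, 0.0, -1.602]
wrist_force: [-0.2, -0.7, 0.3]
width: 0.0945
delta mm [ 10.8 136.3   4.4] yaw 0.006 | now [0.4469 0.1709 0.1758] -1.602 rot [-1.576  0.    -1.602] w 0.0945 F [-0.2 -0.7  0.3] t 34.55 q [ 0.25 -0.06  1.58  0.    1.63  1.85]
```

View pics/w22.png

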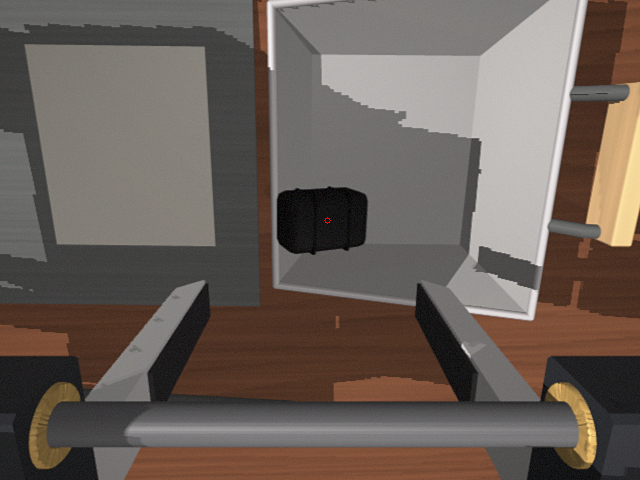

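```bash
python3 -m handwheel '[{"delta_pos":[8,40,4],"yaw":0},{"delta_pos":[8,80,4],"yaw":0},{"delta_pos":[8,110,4],"yaw":0},{"delta_pos":[8,127,4],"yaw":0},{"delta_pos":[8,134,4],"yaw":0},{"delta_pos":[8,134,4],"yaw":0}]' 0
python3 -m handwheel '[{"delta_pos":[8,0,0],"yaw":0},{"delta_pos":[16,0,0],"yaw":0},{"delta_pos":[24,0,0],"yaw":0},{"delta_pos":[32,0,0],"yaw":0},{"delta_pos":[40,0,0],"yaw":0},{"delta_pos":[46,0,0],"yaw":0},{"delta_pos":[50,0,0],"yaw":0},{"delta_pos":[50,0,0],"yaw":0},{"delta_pos":[47,0,0],"yaw":0},{"delta_pos":[47,0,0],"yaw":0}]' 0
python3 -c "
from h import *
togo(.4509,.124,.0225,1.5333-np.pi)
s=cam('wrist'); crop(s,0,0,640,480,1,'w23.png')"
```

```text
time: 35.2
tool_pos: [0.4521, 0.1575, 0.0428]
ee_rot: [-1.574, -0.001, -1.61]
wrist_force: [1.0, 0.1, 0.6]
width: 0.094
time: 36.2
tool_pos: [0.4513, 0.1125, 0.0444]
ee_rot: [-1.571, 0.0, -1.607]
wrist_force: [0.1, 0.3, 0.1]
width: 0.094
delta mm [-11.5  21.9  -0.8] yaw 0.001 | now [0.4513 0.1125 0.0444] -1.607 rot [-1.571  0.    -1.607] w 0.094 F [0.1 0.3 0.1] t 36.2 q [ 0.12 -0.01  1.8   0.    1.35  1.73]
```

View pics/w23.png

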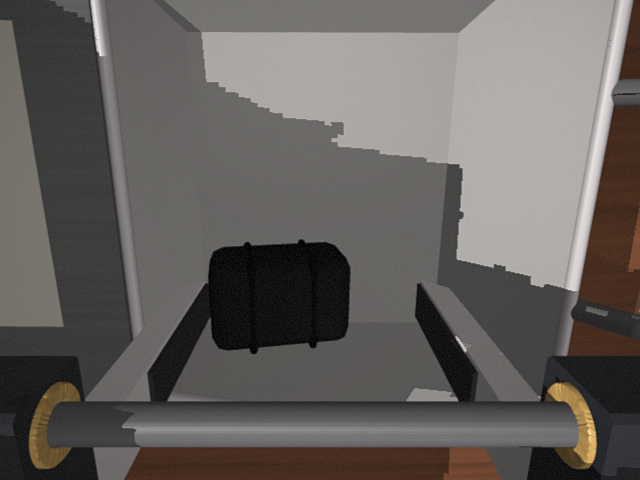

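```bash
python3 -m handwheel '[{"delta_pos":[-10,3,0],"yaw":0},{"delta_pos":[-10,13,0],"yaw":0},{"delta_pos":[-10,21,0],"yaw":0},{"delta_pos":[-10,21,0],"yaw":0}]' 0
python3 -m handwheel '[{"delta_pos":[0,0,0],"yaw":0},{"delta_pos":[0,0,0],"yaw":0},{"delta_pos":[0,0,0],"yaw":0},{"delta_pos":[0,0,0],"yaw":0},{"delta_pos":[0,0,0],"yaw":0},{"delta_pos":[0,-20,0],"yaw":0},{"delta_pos":[0,-50,0],"yaw":0},{"delta_pos":[0,-90,0],"yaw":0},{"delta_pos":[0,-130,0],"yaw":0},{"delta_pos":[0,-155,0],"yaw":0},{"delta_pos":[0,-155,0],"yaw":0}]' 255
python3 -c "
from h import *
x,y=at(forge,.056,-.033);togo(x,y,.18,forge[2]-1.5708)
s=cam('wrist'); crop(s,0,0,640,480,1,'w24.png')"
```

```text
time: 36.65
tool_pos: [0.45, 0.1218, 0.0213]
ee_rot: [-1.575, -0.001, -1.608]
wrist_force: [-0.6, 0.2, 0.2]
width: 0.0939
time: 37.75
tool_pos: [0.4543, 0.1222, 0.1832]
ee_rot: [-1.561, 0.001, -1.608]
wrist_force: [-0.2, 1.1, -0.6]
width: 0.0654
delta mm [498.7   3.2 135.8] yaw -0.167 | now [0.4543 0.1222 0.1832] -1.608 rot [-1.561e+00  1.000e-03 -1.608e+00] w 0.0654 F [-0.2  1.1 -0.6] t 37.75 q [ 0.14 -0.09  1.59 -0.    1.63  1.75]
```

View pics/w24.png

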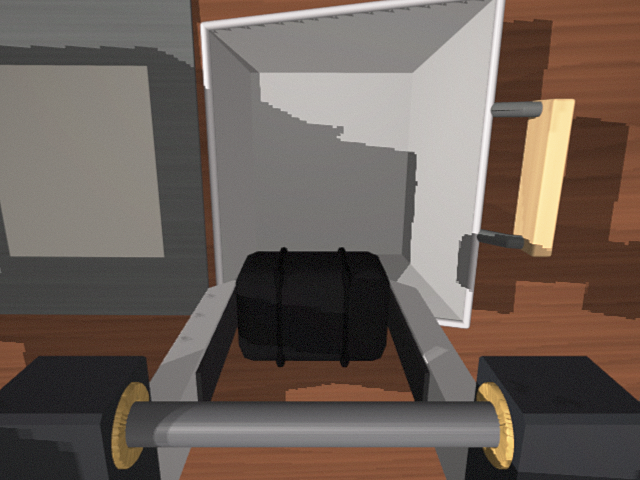

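```bash
python3 -m handwheel '[{"delta_pos":[499,0,136],"yaw":-0.167},{"delta_pos":[499,0,136],"yaw":-0.167},{"delta_pos":[499,0,136],"yaw":-0.167},{"delta_pos":[499,0,136],"yaw":-0.167},{"delta_pos":[499,0,136],"yaw":-0.167},{"delta_pos":[499,0,136],"yaw":-0.167},{"delta_pos":[499,0,136],"yaw":-0.167},{"delta_pos":[499,0,136],"yaw":-0.167},{"delta_pos":[499,0,136],"yaw":-0.167},{"delta_pos":[499,0,136],"yaw":-0.167},{"delta_pos":[499,0,136],"yaw":-0.167},{"delta_pos":[499,0,136],"yaw":-0.167}]' 255
python3 -c "
from h import *
x,y=at(forge,.056,-.033);togo(x,y,.05,forge[2]-1.5708)
s=cam('wrist'); crop(s,0,0,640,480,1,'w25.png')"
```

```text
time: 39.0
tool_pos: [0.5674, -0.3846, 0.1732]
ee_rot: [-1.576, 0.004, -1.445]
wrist_force: [-0.0, 0.1, -1.0]
width: 0.0661
delta mm [ -2.9 123.2   4.4] yaw -0.004 | now [ 0.5674 -0.3846  0.1732] -1.445 rot [-1.576  0.004 -1.445] w 0.0661 F [-0.   0.1 -1. ] t 39.0 q [-0.68  0.41  1.05 -0.    1.7   0.77]
```

View pics/w25.png

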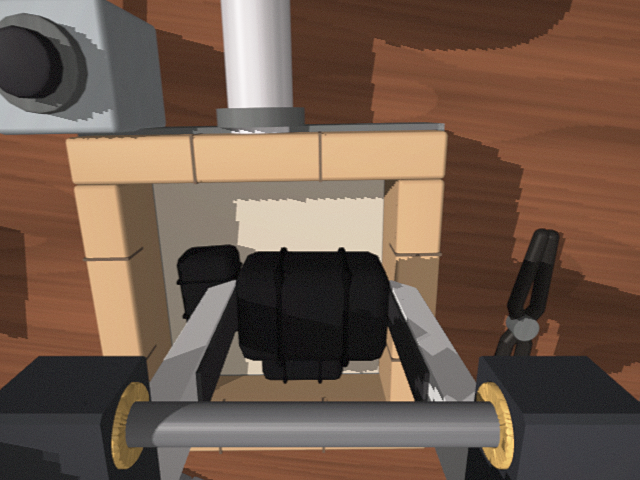

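```bash
python3 -m handwheel '[{"delta_pos":[-1,30,5],"yaw":0},{"delta_pos":[-1,65,5],"yaw":0},{"delta_pos":[-1,95,5],"yaw":0},{"delta_pos":[-1,114,5],"yaw":0},{"delta_pos":[-1,122,5],"yaw":0},{"delta_pos":[-1,122,5],"yaw":0}]' 255
python3 -m handwheel '[{"delta_pos":[0,0,0],"yaw":0},{"delta_pos":[0,0,0],"yaw":0},{"delta_pos":[0,0,0],"yaw":0},{"delta_pos":[0,-40,0],"yaw":0},{"delta_pos":[0,-80,0],"yaw":0},{"delta_pos":[0,-120,0],"yaw":0},{"delta_pos":[0,-140,0],"yaw":0},{"delta_pos":[0,-140,0],"yaw":0}]' 49
python3 -c "
from h import *
x,y=at(forge,.16,.118); print(x,y)
s=cam('wrist'); crop(s,0,0,640,480,1,'w26.png',proj(s,[[x,y,.1]]))
togo(x,y,.18,forge[2]-1.5708)
s=cam('top'); crop(s,340,150,180,150,4,'t26.png',proj(s,[[x,y,.1]]))
s=cam('side'); crop(s,290,150,130,110,6,'s26.png',proj(s,[[x,y,.09],[x,y,.1],[x,y,.11]]))
"
```

```text
time: 39.65
tool_pos: [0.5729, -0.3778, 0.0543]
ee_rot: [-1.574, 0.003, -1.44]
wrist_force: [-0.8, -0.1, -0.8]
width: 0.0654
time: 40.45
tool_pos: [0.5757, -0.3816, 0.2032]
ee_rot: [-1.563, -0.008, -1.441]
wrist_force: [0.2, 0.5, 0.2]
width: 0.076
0.6550494610722601 -0.21805461461393588
delta mm [-151.1   19.6  100.6] yaw 0.0 | now [ 0.5748 -0.3809  0.1996] -1.441 rot [-1.567 -0.004 -1.441] w 0.0763 F [ 0.  -0.4 -0.1] t 40.5 q [-0.67  0.4   1.   -0.    1.73  0.77]
```

View pics/w26.png

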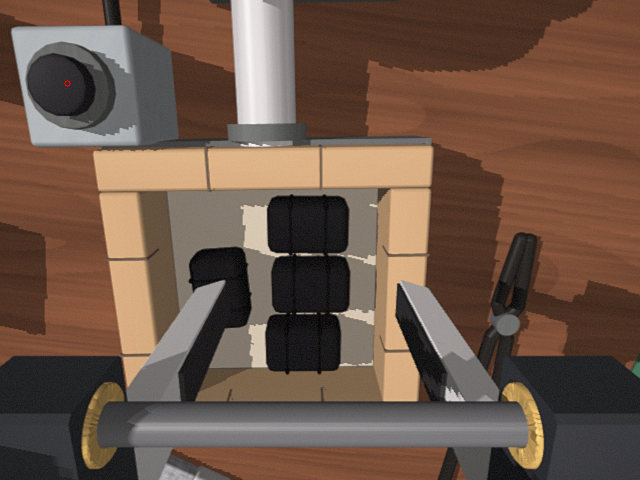

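View pics/s26.png

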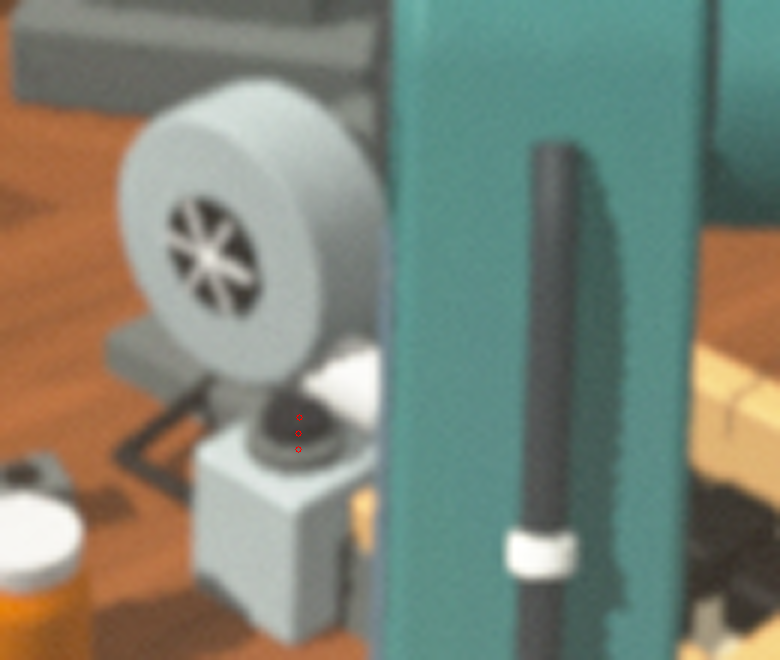

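View pics/t26.png

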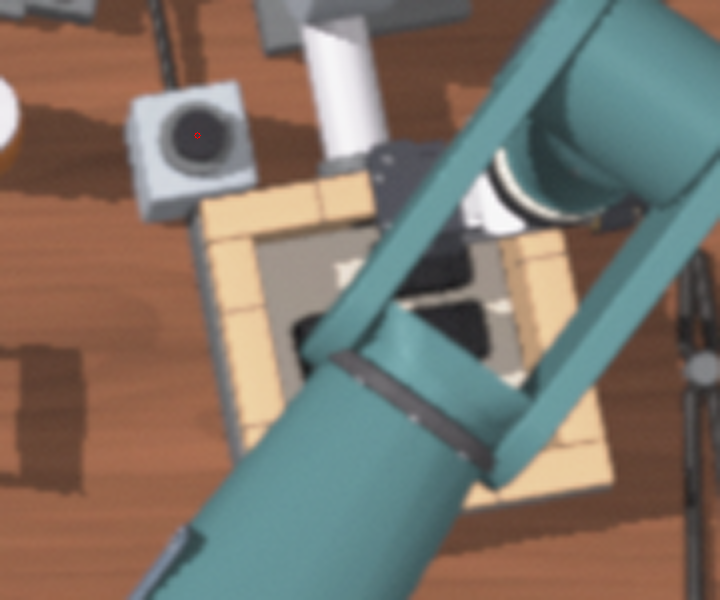

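All four are in the pot; the wrist view shows three in a column around (308,285) and one at (220,287). The button is at the predicted spot. I'll close the fingers and move over it.

```bash
python3 -m handwheel '[{"delta_pos":[-151,15,101],"yaw":0},{"delta_pos":[-151,15,101],"yaw":0},{"delta_pos":[-151,15,101],"yaw":0},{"delta_pos":[-151,15,101],"yaw":0},{"delta_pos":[-151,15,101],"yaw":0},{"delta_pos":[-151,15,101],"yaw":0},{"delta_pos":[-151,15,101],"yaw":0}]' 255
python3 -c "
from h import *
x,y=at(forge,.16,.118)
togo(x,y,.125,forge[2]-1.5708)
s=cam('side'); crop(s,290,150,130,110,6,'s27.png')
s=cam('wrist'); crop(s,0,0,640,480,1,'w27.png',proj(s,[[x,y,.11]]))
"
```

```text
time: 41.3
tool_pos: [0.6536, -0.2184, 0.18]
ee_rot: [-1.573, 0.0, -1.442]
wrist_force: [0.1, -0.7, -0.4]
width: 0.0234
delta mm [-0.1 55.   1.5] yaw -0.001 | now [ 0.6536 -0.2184  0.18  ] -1.442 rot [-1.573  0.    -1.442] w 0.0234 F [ 0.1 -0.7 -0.4] t 41.3 q [-0.4   0.41  1.03 -0.    1.71  1.04]
```

View pics/s27.png

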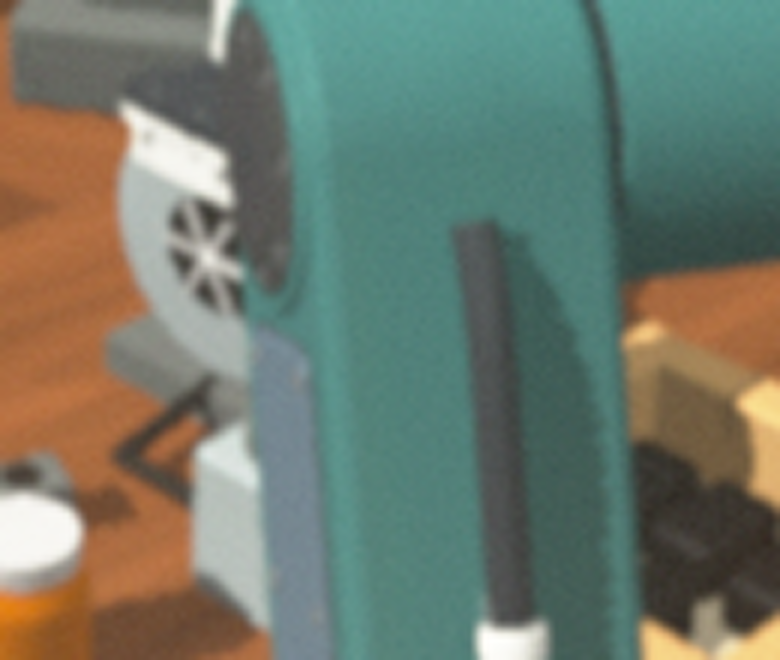

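View pics/w27.png

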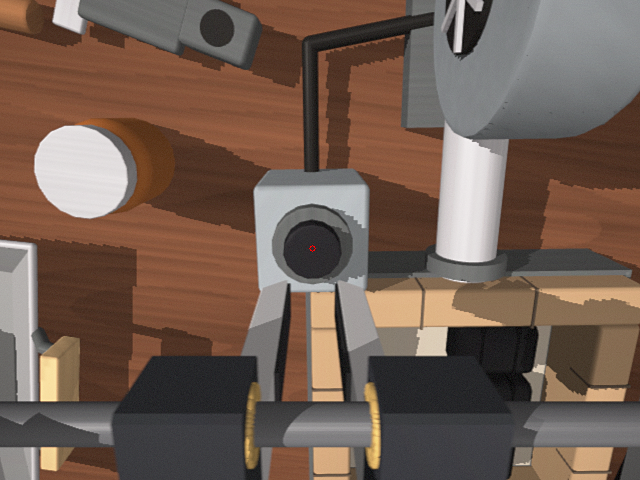

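```bash
python3 -m handwheel '[{"delta_pos":[0,20,1],"yaw":0},{"delta_pos":[0,40,1],"yaw":0},{"delta_pos":[0,52,1],"yaw":0},{"delta_pos":[0,56,1],"yaw":0},{"delta_pos":[0,58,1],"yaw":0},{"delta_pos":[0,60,1],"yaw":0},{"delta_pos":[0,60,1],"yaw":0}]' 255
python3 -m handwheel '[{"delta_pos":[0,1,0],"yaw":0},{"delta_pos":[0,2,0],"yaw":0},{"delta_pos":[0,3,0],"yaw":0},{"delta_pos":[0,4,0],"yaw":0},{"delta_pos":[0,5,0],"yaw":0},{"delta_pos":[0,5,0],"yaw":0}]' 255
python3 -m handwheel '[{"delta_pos":[0,1,0],"yaw":0},{"delta_pos":[0,2,0],"yaw":0},{"delta_pos":[0,3,0],"yaw":0},{"delta_pos":[0,4,0],"yaw":0},{"delta_pos":[0,4,0],"yaw":0}]' 255
```

```text
time: 42.1
tool_pos: [0.6559, -0.2174, 0.1224]
ee_rot: [-1.569, -0.001, -1.441]
wrist_force: [-0.2, 0.7, 0.3]
width: 0.0007
time: 42.7
tool_pos: [0.6554, -0.2171, 0.1162]
ee_rot: [-1.571, 0.0, -1.441]
wrist_force: [-0.1, 0.9, 0.2]
width: 0.0001
time: 43.2
tool_pos: [0.6555, -0.2172, 0.1129]
ee_rot: [-1.57, -0.0, -1.441]
wrist_force: [0.0, 0.4, 2.8]
width: 0.0003
```

```bash
python3 -m handwheel '[{"delta_pos":[0,1,0],"yaw":0},{"delta_pos":[0,2,0],"yaw":0},{"delta_pos":[0,3,0],"yaw":0},{"delta_pos":[0,4,0],"yaw":0},{"delta_pos":[0,4,0],"yaw":0}]' 255
python3 -m handwheel '[{"delta_pos":[0,1,0],"yaw":0},{"delta_pos":[0,2,0],"yaw":0},{"delta_pos":[0,3,0],"yaw":0},{"delta_pos":[0,3,0],"yaw":0}]' 255
```

```text
time: 43.7
tool_pos: [0.6556, -0.2172, 0.1088]
ee_rot: [-1.57, -0.0, -1.441]
wrist_force: [-0.9, 0.4, 5.0]
width: 0.0005
time: 44.1
tool_pos: [0.6556, -0.2172, 0.1063]
ee_rot: [-1.57, -0.0, -1.441]
wrist_force: [-1.5, 1.2, 6.6]
width: 0.0006
```

```bash
python3 -m handwheel '[{"delta_pos":[0,1,0],"yaw":0},{"delta_pos":[0,2,0],"yaw":0},{"delta_pos":[0,3,0],"yaw":0},{"delta_pos":[0,3,0],"yaw":0}]' 255
```

```text
time: 44.5
tool_pos: [0.6557, -0.2172, 0.1062]
ee_rot: [-1.569, -0.001, -1.441]
wrist_force: [-5.6, 2.3, 14.1]
width: 0.0004
```

The button bottomed: the height stopped changing at 0.1062 and the force rose to 14 N. I'll back off, then go over to the pan.

```bash
python3 -m handwheel '[{"delta_pos":[0,-5,0],"yaw":0},{"delta_pos":[0,-20,0],"yaw":0},{"delta_pos":[0,-60,0],"yaw":0},{"delta_pos":[0,-100,0],"yaw":0},{"delta_pos":[0,-110,0],"yaw":0},{"delta_pos":[0,-110,0],"yaw":0}]' 174
python3 -c "
from h import *
s=cam('top'); crop(s,190,180,200,150,4,'t28.png'); crop(s,350,150,150,150,4,'t28b.png')
s=cam('side'); cv2.imwrite('pics/s28.png',s['image'][:,:,::-1])
x,y=at([.4930,.1072,1.5333],-.143,0); togo(x,y,.17,1.5333-np.pi)
"
```

```text
time: 45.1
tool_pos: [0.6566, -0.2175, 0.2151]
ee_rot: [-1.566, -0.003, -1.441]
wrist_force: [0.2, 0.2, -0.2]
width: 0.0298
delta mm [-201.4   40.2 -142.5] yaw 0.167 | now [ 0.655  -0.2169  0.2102] -1.441 rot [-1.574  0.002 -1.441] w 0.0302 F [ 0.6  0.2 -0.2] t 45.2 q [-0.4   0.41  0.97 -0.    1.77  1.04]
```

View pics/t28.png

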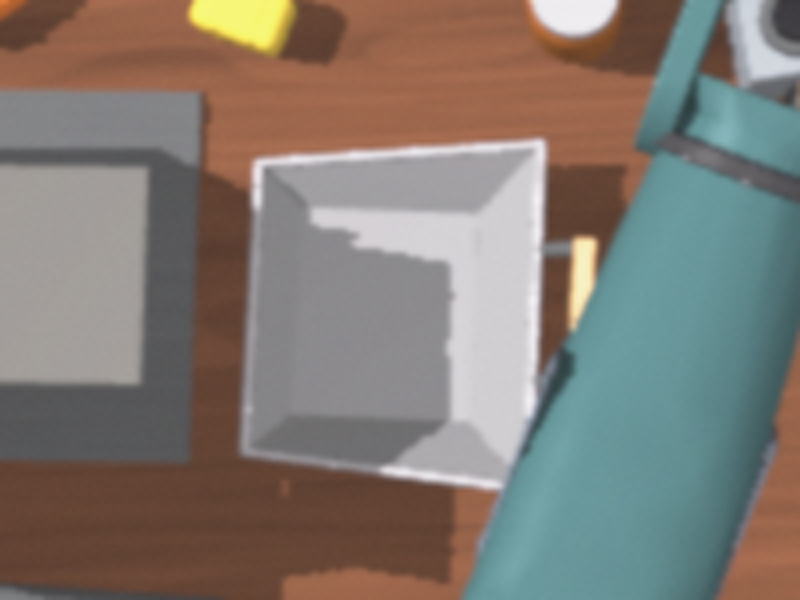

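View pics/t28b.png

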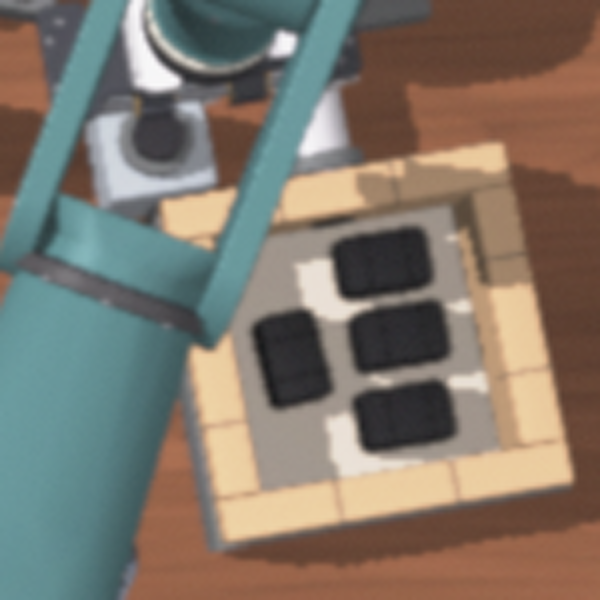

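The pan has been knocked aside (front rim now at column 250). I'll re-measure it.

```bash
python3 -c "
from h import *
s=cam('top')
g=lambda u,v:(u/4-.5+190,v/4-.5+180)
x,r=fit(s,[FR,FL,RR,(-143,-52,84)],[g(259,164),g(247,452),g(540,146),g(584,240)],[.49,.1,1.53])
print(x,r)
hx,hy=at(x,-.143,0); print(hx,hy); togo(hx,hy,.17,x[2]-np.pi)
"
```

```text
[0.46583392 0.07881717 1.50315853] [[ 0.6  0.6]
 [-0.2 -0.5]
 [-0.5  0.4]
 [ 0.  -0.5]]
0.45616909107084147 -0.06385584877821317
delta mm [-177.3   39.3 -177. ] yaw 0.197 | now [ 0.6546 -0.2168  0.2093] -1.441 rot [-1.575  0.002 -1.441] w 0.0295 F [-0.4  0.3  0.1] t 45.25 q [-0.4   0.41  0.97 -0.    1.77  1.04]
```

```bash
python3 -m handwheel '[{"delta_pos":[-177,39,-177],"yaw":0.197},{"delta_pos":[-177,39,-177],"yaw":0.197},{"delta_pos":[-177,39,-177],"yaw":0.197},{"delta_pos":[-177,39,-177],"yaw":0.197},{"delta_pos":[-177,39,-177],"yaw":0.197},{"delta_pos":[-177,39,-177],"yaw":0.197},{"delta_pos":[-177,39,-177],"yaw":0.197},{"delta_pos":[-177,39,-177],"yaw":0.197},{"delta_pos":[-177,39,-177],"yaw":0.197}]' 174
python3 -c "
from h import *
P=[.4658,.0788,1.5032]
x,y=at(P,-.143,0); togo(x,y,.05,P[2]-np.pi)
s=cam('wrist'); crop(s,0,0,640,480,1,'w29.png',proj(s,[[x,y,.084],[*at(P,-.143,.052),.084],[*at(P,-.143,-.052),.084]]))"
```

```text
time: 46.15
tool_pos: [0.4583, -0.0654, 0.1735]
ee_rot: [-1.57, -0.0, -1.639]
wrist_force: [0.7, -0.2, 0.5]
width: 0.03
delta mm [ -1.4 123.5  -2.3] yaw -0.0 | now [ 0.4583 -0.0654  0.1735] -1.639 rot [-1.57  -0.    -1.639] w 0.03 F [ 0.7 -0.2  0.5] t 46.15 q [-0.26 -0.1   1.62 -0.    1.62  1.37]
```

View pics/w29.png

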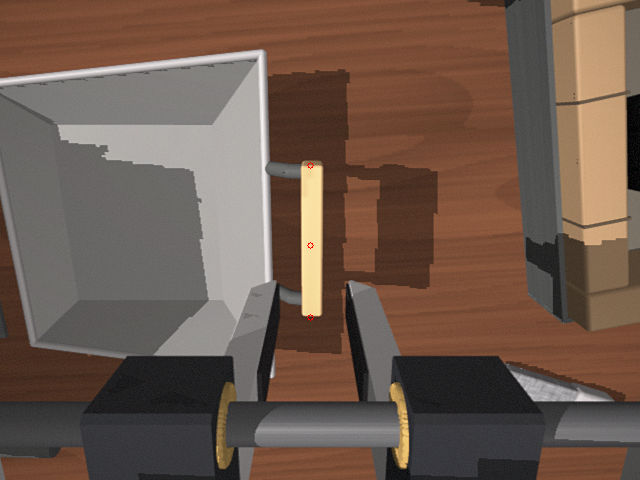

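```bash
python3 -m handwheel '[{"delta_pos":[-1,35,-2],"yaw":0},{"delta_pos":[-1,75,-2],"yaw":0},{"delta_pos":[-1,105,-2],"yaw":0},{"delta_pos":[-1,120,-2],"yaw":0},{"delta_pos":[-1,124,-2],"yaw":0},{"delta_pos":[-1,124,-2],"yaw":0}]' 174
python3 -m handwheel '[{"delta_pos":[0,0,0],"yaw":0},{"delta_pos":[0,0,0],"yaw":0},{"delta_pos":[0,0,0],"yaw":0},{"delta_pos":[0,0,0],"yaw":0},{"delta_pos":[0,0,0],"yaw":0},{"delta_pos":[0,-8,0],"yaw":0},{"delta_pos":[0,-18,0],"yaw":0},{"delta_pos":[0,-25,0],"yaw":0},{"delta_pos":[0,-25,0],"yaw":0}]' 255
python3 -c "
from h import *
x,y=at(chute,-.218,0); togo(x,y,.077,chute[2]-np.pi)
x,y=at(chute,-.218-.12,0); togo(x,y,.077,chute[2]-np.pi)
s=cam('side'); crop(s,150,200,250,190,3,'s30.png')"
```

```text
time: 46.8
tool_pos: [0.4556, -0.0639, 0.0492]
ee_rot: [-1.572, 0.0, -1.639]
wrist_force: [-0.0, 0.4, 1.2]
width: 0.0297
time: 47.7
tool_pos: [0.4558, -0.0635, 0.0756]
ee_rot: [-1.569, -0.0, -1.638]
wrist_force: [0.4, -0.7, -2.8]
width: 0.0139
delta mm [-243.    -1.4   25. ] yaw -0.026 | now [ 0.4558 -0.0635  0.0756] -1.638 rot [-1.569 -0.    -1.638] w 0.0139 F [ 0.4 -0.7 -2.8] t 47.7 q [-0.26 -0.05  1.77 -0.    1.42  1.38]
delta mm [-123.    -1.4   28.1] yaw -0.026 | now [ 0.4558 -0.0635  0.0756] -1.638 rot [-1.569 -0.    -1.638] w 0.0139 F [ 0.4 -0.7 -2.8] t 47.7 q [-0.26 -0.05  1.77 -0.    1.42  1.38]
```

View pics/s30.png

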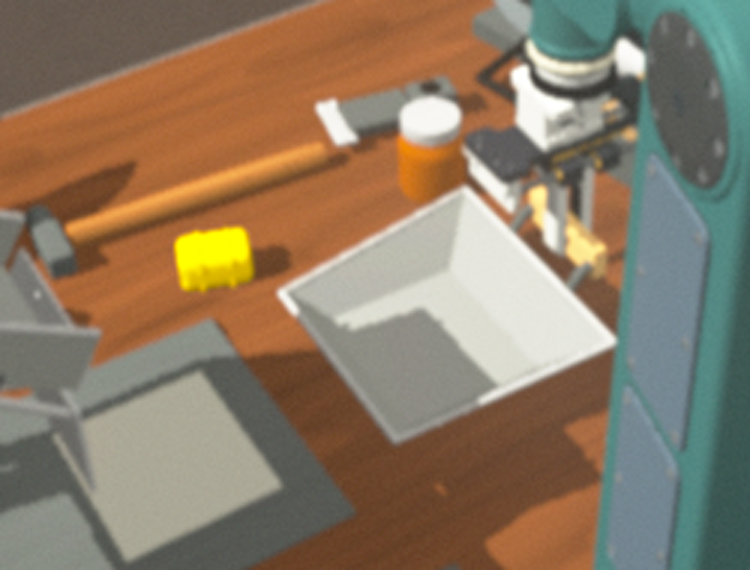

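```bash
python3 -m handwheel '[{"delta_pos":[-15,0,8],"yaw":-0.013},{"delta_pos":[-40,0,20],"yaw":-0.026},{"delta_pos":[-70,0,28],"yaw":-0.026},{"delta_pos":[-100,0,28],"yaw":-0.026},{"delta_pos":[-130,0,28],"yaw":-0.026},{"delta_pos":[-158,0,27],"yaw":-0.026},{"delta_pos":[-184,0,26],"yaw":-0.026},{"delta_pos":[-207,0,25],"yaw":-0.026},{"delta_pos":[-225,0,25],"yaw":-0.026},{"delta_pos":[-237,0,25],"yaw":-0.026},{"delta_pos":[-243,0,25],"yaw":-0.026},{"delta_pos":[-243,0,25],"yaw":-0.026}]' 255
python3 -c "
from h import *
x,y=at(chute,-.218,0); togo(x,y,.0535,chute[2]-np.pi)
s=cam('side'); crop(s,50,200,250,190,3,'s31.png')
s=cam('top'); crop(s,120,170,200,150,4,'t31.png')"
```

```text
time: 48.95
tool_pos: [0.4962, 0.1775, 0.0741]
ee_rot: [-1.572, -0.001, -1.611]
wrist_force: [-0.4, 0.1, -3.4]
width: 0.0139
delta mm [ 0.2 20.6  0.9] yaw 0.0 | now [0.4962 0.1775 0.0741] -1.611 rot [-1.572e+00 -1.000e-03 -1.611e+00] w 0.0139 F [-0.4  0.1 -3.4] t 48.95 q [ 0.24  0.1   1.62 -0.    1.42  1.85]
```

View pics/s31.png

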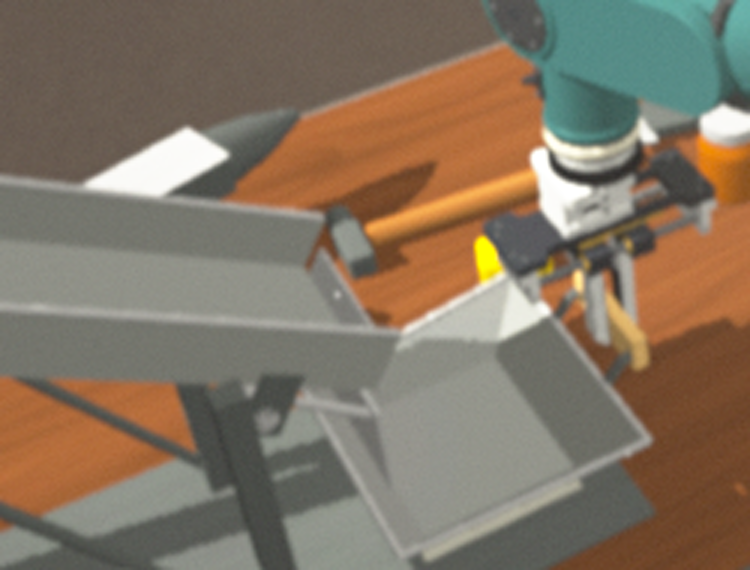

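View pics/t31.png

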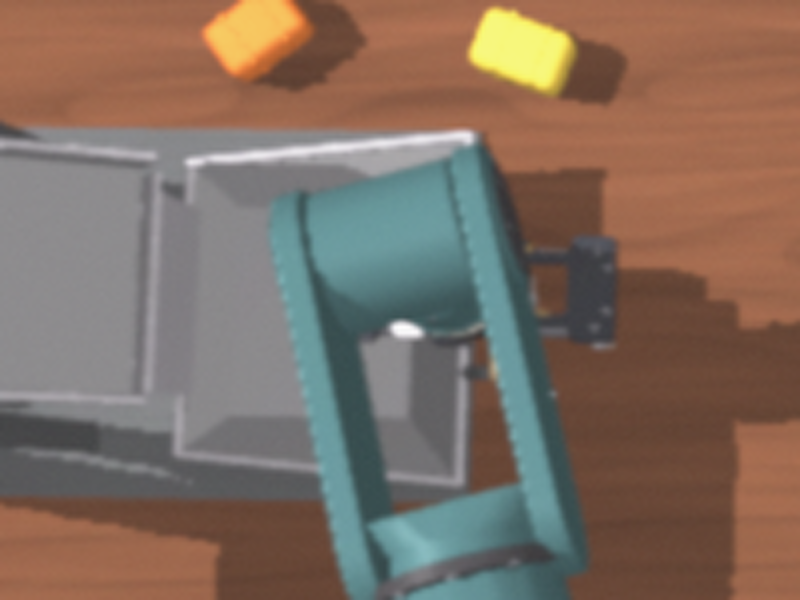

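```bash
python3 -m handwheel '[{"delta_pos":[0,5,0],"yaw":0},{"delta_pos":[0,10,0],"yaw":0},{"delta_pos":[0,14,0],"yaw":0},{"delta_pos":[0,18,0],"yaw":0},{"delta_pos":[0,21,0],"yaw":0},{"delta_pos":[0,22,0],"yaw":0},{"delta_pos":[0,22,0],"yaw":0}]' 255
python3 -m handwheel '[{"delta_pos":[0,0,0],"yaw":0},{"delta_pos":[0,0,0],"yaw":0},{"delta_pos":[0,0,0],"yaw":0},{"delta_pos":[0,0,0],"yaw":0},{"delta_pos":[0,-30,0],"yaw":0},{"delta_pos":[0,-70,0],"yaw":0},{"delta_pos":[0,-110,0],"yaw":0},{"delta_pos":[0,-150,0],"yaw":0},{"delta_pos":[0,-170,0],"yaw":0},{"delta_pos":[0,-170,0],"yaw":0}]' 174
python3 -m handwheel '[{"delta_pos":[200,0,0],"yaw":0},{"delta_pos":[200,0,0],"yaw":0},{"delta_pos":[200,0,0],"yaw":0},{"delta_pos":[200,0,0],"yaw":0},{"delta_pos":[200,0,0],"yaw":0},{"delta_pos":[200,0,0],"yaw":0},{"delta_pos":[200,0,0],"yaw":0}]' 174
python3 -c "
from h import *
s=cam('side'); crop(s,50,200,250,190,3,'s32.png')
s=cam('top'); crop(s,120,170,200,150,4,'t32.png');cv2.imwrite('pics/t32f.png',s['image'][:,:,::-1])"
```

```text
time: 49.75
tool_pos: [0.4966, 0.1769, 0.0549]
ee_rot: [-1.57, -0.0, -1.612]
wrist_force: [-4.9, -3.9, 7.2]
width: 0.0138
time: 50.75
tool_pos: [0.4984, 0.1779, 0.2267]
ee_rot: [-1.563, 0.002, -1.612]
wrist_force: [0.3, -0.3, 0.3]
width: 0.0303
time: 51.45
tool_pos: [0.4878, -0.0215, 0.2211]
ee_rot: [-1.573, 0.001, -1.611]
wrist_force: [0.7, -0.0, -0.2]
width: 0.0294
```

View pics/s32.png

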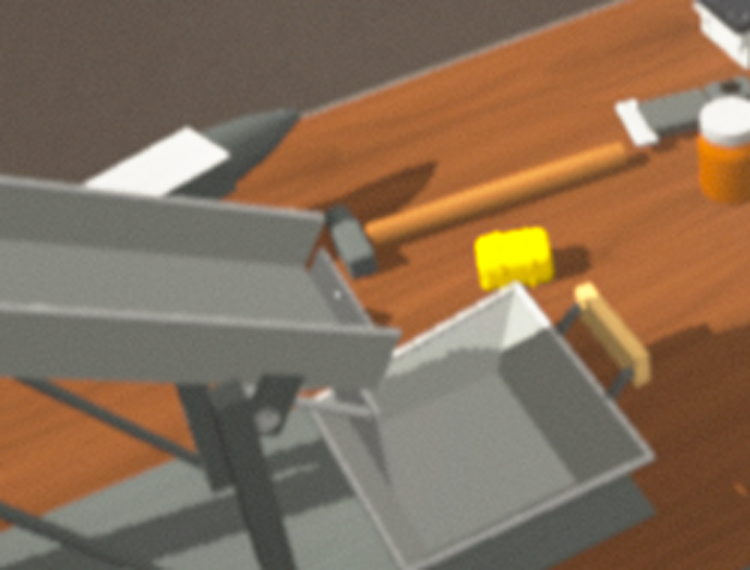

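View pics/t32.png

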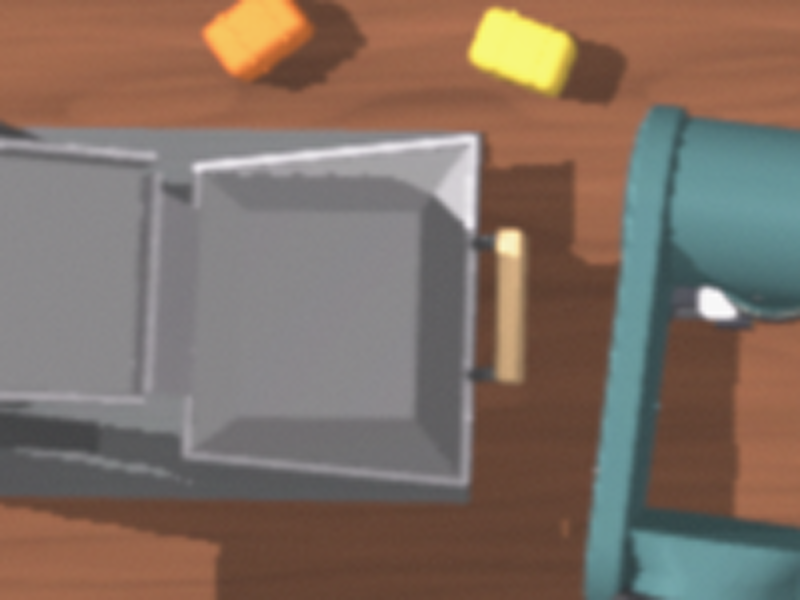

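View pics/t32f.png

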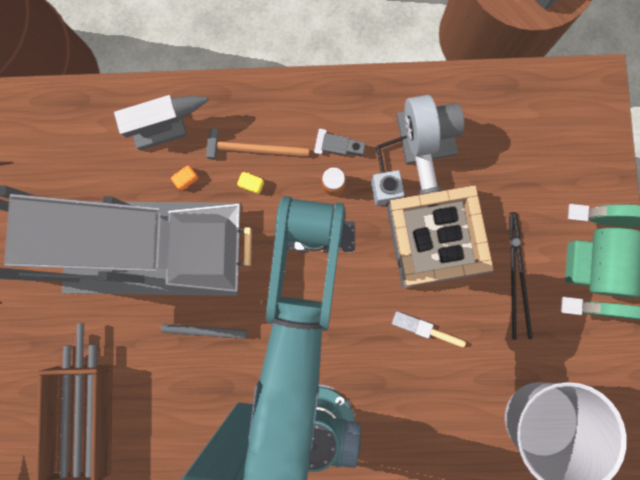

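```bash
python3 -c "
from h import *
s=cam('top')
g=lambda u,v:(u/4-.5+120,v/4-.5+170)
up=lambda L:[(a,b,c+4) for a,b,c in L]
x,r=fit(s,up([FR,FL,RR,RL,(-143,-52,84),(-143,52,84)]),[g(198,168),g(188,455),g(474,140),g(462,482),g(512,232),g(510,380)],[.5,.3,1.53])
h=at(chute,-.075,0); print(x,r,h,np.hypot(*(x[:2]-h)),x[2]-chute[2])
"
```

```text
[0.5018646  0.31956739 1.53317274] [[ 0.9  0.6]
 [ 0.5 -0.6]
 [-0.5  0.7]
 [ 0.2 -0.5]
 [-0.3 -0.5]
 [-0.8  0.3]] [0.50284112 0.3201624 ] 0.001143524878873367 0.0031727395236436085
```

The pan stands about 1 mm and 0.003 rad from home, the briquettes are in the pot and the robot is clear. I'll hand in.

```bash
python3 -c "
from bench import robot
print(robot.close_job())"
```

```text
the job is handed in; nothing more can be done
None
```

The job is done and handed in at about 52 s of the 210 s; no verdict came back.

**What I did:**
- Held the pan under the lip, opened the gate with its front rim and caught all four briquettes that were on the chute.
- The pan can't be tipped with this interface, so I set it on the bench and moved the briquettes into the fire pot one at a time.
- Pressed the start button once all four were in the pot.
- Put the pan back on the patch and moved the arm clear.

**Last checks:**
- **Pan:** the final fit puts it about 1 mm and 0.003 rad from home, handle away from the chute.
- **Briquettes:** all four show lying in the pot in the final top view.
- **Button:** it bottomed at 14 N after about 7 mm of travel. I judged this from the force and height, because there is no direct reading of the button. I did not measure that it came back up; the fingers are well clear of it.
- **Gate:** it looks shut in the side view.
- **Other tools:** the bystanders and the look-alikes look unmoved.

**What went off plan:**
- The pan pitched nose-down in the grip while catching, by my estimate about 10°, and the grip opened to 19 mm. Nothing spilled.
- The pan was knocked a few centimetres aside on the bench while I was away from it, so I measured it again before picking it up.

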